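# Set up the buffet display

## Task

Get the buffet display ready. First clear the tea-light glasses from in front of the low back panel and stand them upright in the dark tray; then take each serving board out of the rack and lean it back against the panel, handle up, its foot centred on the mat that has the colour of its handle and its blade resting on the panel's upper edge. Last of all, hang the copper sign by both its holes on the panel's two brass pins and leave everything in place; do not knock over the candle or the pepper mill.

Things in the scene. Friction and masses are not known exactly. Their poses are not given: they have to be found in the camera images.
- panel: Low dark-wood back panel standing fixed on the table: 560 mm long (its y), 100 mm tall, 22 mm thick. Origin: foot of its front face, at mid-length. Its x points away from the robot, through the panel, square to the front face (the front space is x < 0), z up; turned up to 0.10 rad in yaw. Two low feet (20 mm high) reach 70 mm out behind it; otherwise clear space behind it for 60 mm.
- pin_left (a point): Point on the axis of the left brass pin (seen from the robot), 12 mm out from the panel's front face and 81 mm above the table. The two pins stand out of the front face towards the robot at the panel's right-hand end, 70 mm apart at equal height; each is 8 mm thick, reaches 34 mm out (round end) and rises slightly (3 mm) towards its tip.
- pin_right (a point): The same point on the right pin (smaller y).
- rack: Fixed wooden rack, 151 x 100 mm (x, y) and 50 mm tall, with four upright slots side by side along its x at -63, -21, +21 and +63 mm, each 15 mm wide and 88 mm long (along y), floor 6 mm above the table. The boards stand in it on their foot, handle up. Origin: centre of its underside. It is on the left or the right of the tray.
- holder: Fixed wooden holder, 25 x 130 mm (x, y), 40 mm tall, with a single slot 15 x 118 mm, floor 6 mm above the table, in which the sign stands. Origin: centre of its underside. On the other side from the rack.
- sign: Copper-coloured sign plate with a plate-and-cutlery picture, 110 mm wide (its y), 10 mm thick (x), 75 mm tall (z), with a black handle 30 mm wide and 10 mm thick standing on the middle of its upper edge from 75 to 136 mm up. About 0.2 kg. Two through holes of 16 mm, 70 mm apart, 57 mm above the lower edge. Origin: centre of the lower edge. Both faces are alike.
- hole_left (a point): Centre of the sign's hole on its +y side (halfway through the thickness).
- hole_right (a point): Centre of the sign's hole on its -y side.
- tray: Fixed dark steel tray, 140 x 310 mm outside (x, y), rim 14 mm high and 4 mm thick, floor about 4 mm thick. Origin: centre of its underside.
- board_blue: Light wooden serving board with a blue handle: blade 80 mm wide (its y), 12 mm thick (x), 130 mm tall (z); handle 30 mm wide, 12 mm thick, on the middle of the upper edge from 130 to 191 mm up. About 0.22 kg. Origin: centre of the foot (lower edge). Stands upright in a slot of the rack at the start, or is absent (None).
- board_yellow: Light wooden serving board with a yellow handle: blade 80 mm wide (its y), 12 mm thick (x), 130 mm tall (z); handle 30 mm wide, 12 mm thick, on the middle of the upper edge from 130 to 191 mm up. About 0.22 kg. Origin: centre of the foot (lower edge). Stands upright in a slot of the rack at the start, or is absent (None).
- board_green: Light wooden serving board with a green handle: blade 80 mm wide (its y), 12 mm thick (x), 130 mm tall (z); handle 30 mm wide, 12 mm thick, on the middle of the upper edge from 130 to 191 mm up. About 0.22 kg. Origin: centre of the foot (lower edge). Stands upright in a slot of the rack at the start, or is absent (None).
- board_red: Light wooden serving board with a red handle: blade 80 mm wide (its y), 12 mm thick (x), 130 mm tall (z); handle 30 mm wide, 12 mm thick, on the middle of the upper edge from 130 to 191 mm up. About 0.22 kg. Origin: centre of the foot (lower edge). Stands upright in a slot of the rack at the start, or is absent (None).
- mat_blue: Thin blue mat on the table in front of the panel, 60 x 90 mm (x, y), 1 mm, flat and printed-thin (not felt). Origin: its centre, 45 mm in front of the panel's face; axes as the panel's.
- mat_yellow: Thin yellow mat on the table in front of the panel, 60 x 90 mm (x, y), 1 mm, flat and printed-thin (not felt). Origin: its centre, 45 mm in front of the panel's face; axes as the panel's.
- mat_green: Thin green mat on the table in front of the panel, 60 x 90 mm (x, y), 1 mm, flat and printed-thin (not felt). Origin: its centre, 45 mm in front of the panel's face; axes as the panel's.
- mat_red: Thin red mat on the table in front of the panel, 60 x 90 mm (x, y), 1 mm, flat and printed-thin (not felt). Origin: its centre, 45 mm in front of the panel's face; axes as the panel's.
- glass1: Amber tea-light glass, solid cylinder 52 mm across, 60 mm tall, about 0.16 kg, standing in front of the panel. Origin: centre of its underside. May be absent (None).
- glass2: Amber tea-light glass, solid cylinder 52 mm across, 60 mm tall, about 0.16 kg, standing in front of the panel. Origin: centre of its underside. May be absent (None).
- glass3: Amber tea-light glass, solid cylinder 52 mm across, 60 mm tall, about 0.16 kg, standing in front of the panel. Origin: centre of its underside. May be absent (None).
- candle: Cream pillar candle, 64 mm across, 120 mm tall, off to the right side. Bystander. Origin: centre of its underside.
- mill: Dark wooden pepper mill, 56 mm across, 118 mm tall, off to the left side. Bystander. Origin: centre of its underside.

How it is judged:
By the outcome, as a careful person would: the job done as asked, in the order asked, and still so for the second after the job is handed in, with the robot touching nothing.
Of board_blue, board_yellow, board_green, board_red only 3 to 4 are there at a start; the rules pass over those that are not, and their reading is None.
Of glass1, glass2, glass3 only 2 to 3 are there at a start; the rules pass over those that are not, and their reading is None.
At some moment in a run one of glass1, glass2, glass3 may be knocked a few centimetres aside while the robot is not near it.
It also fails if it takes over 210 s, if anything falls off the work surface, if the arm or the gripper's body presses on something with over 40 N, if the wrist force passes 120 N, or if a joint passes its speed limit or range.

## Robot

A 6-joint arm with a two-finger parallel gripper is mounted at the origin on the work surface. World frame = base frame: x ahead of the robot, y to its left, z up, the work surface at z = 0. Lengths are in m, angles in degrees, forces in N, time in s.
With the tool pointing down it reaches from about 0.3 to 0.75 m from the base axis. Payload 8.5 kg.
Tool frame: the origin (TCP) lies midway between the tips of the shut fingers; the grasp point (between the pads) lies 19 mm behind it (env.pinch_z is the z of the grasp point in the tool frame, in m); z points along the fingers, y is the line along which they close (so a half turn about z gives the same grasp; the last joint's range is limited). The gripper opens to 85 mm and grips with 20 to 120 N. Pads are 22 mm wide; open, the fingers measure 114 mm over their backs; the gripper's body (76 mm by 85 mm) begins 54 mm behind the grasp point. The pads swing forward as they close: fully open they stand 13 mm farther back than shut.
Start: joints at [52.294, 21.807, 74.336, -0, 83.858, -12.336], TCP at [0.236, 0.497, 0.231] pointing down, gripper open.
Joint ranges: [-178.18, 178.18], [-50.72, 133.34], [12.68, 142.11], [-81.47, 261.47], [9.98, 163.14], [-165.26, 165.26]. Speed limits (degrees/s): [136.94, 136.94, 180, 180, 180, 180].

## Interface

Orientations are given as a 3x3 rotation matrix whose columns are the frame's x, y, z axes.
In Python, from rig import env gives the robot as it stands.
- The arm moves only by the tool arm_command, never from a script. Its argument "deltas" is a list of rows, each an object of numbers: "rx", "ry", "rz": the turn, a rotation vector about the tool's x, y, z in rad; "dx", "dy", "dz": the shift along the tool's x, y, z in m; "fingers": the finger opening in m, from 0 to 0.0854. In form: [{"rx": .., "ry": .., "rz": .., "dx": .., "dy": .., "dz": .., "fingers": ..}, ...]. A call has 1 to 12 rows; each row shifts and turns the commanded pose from where the row before left it, along the tool's axes as they then stand; what a row does not reach is not made up. A row lasts 1/10 s, in which the tool goes at most 50 mm and 8.59 degrees, less where a joint would pass 70% of its speed; a pose out of reach is approached as far as the arm can. A call is refused whole if a number of a shift passes 0.05 or a number of a turn 0.15, either way. A call with a gripper value outside its range is refused whole. The fingers move at their own pace and stop on an object; "squeeze" is the grip in N (left out, the last holds). Time passes only in rows, so rows that do not move let the fingers close. It gives the time, the measured TCP pose, the force, the opening and the grip force at its end, in the units of the state.
- env.observe(): the state, without advancing time (a new reading comes with each control period).
- env.get_image(name): name is "scene" or "top"; returns a dict with "color" (384x512x3 uint8, blue, green, red), "camera_matrix" (3x3 intrinsics, pixels), "eye" and "orientation" of the camera in the world. Camera axes: x right, y up, looking along -z (the intrinsics and any distortion apply to the point x, -y, -z); pixel columns grow to the right and rows downward; lengths in m; the calibration is good to about 2 mm. A picture is of the moment at which its call begins. There is no depth.
- env.close_job(): hands the job in; it is judged then, once.
Trained networks look in a picture, given as the dict that the camera call returned (one of the last four; its "shot" number tells which), for a name from the list of things; names that differ only in an ending like _2 or _b are one class to them, and where a whole thing is asked for, a point or a joint stands for the part that bears it (a point fixed in the world has none). Each returns a list of dicts, best first, with "p" (0 to 1); they miss things now and then, are a little off and sometimes report something else, mostly with a low value. They report only what shows in the picture. A call takes as long as a camera call.
- env.look_for(query, picture): "box" ([left, top, right, bottom] in pixels, round what is visible of it).
- env.tip_of(query, picture): "location" ([column, row] in pixels: a listed point, or the origin of a listed thing).
The state is a dict: "time_s": time; "q": joint angles; "qvel": joint speeds; "joint_efforts": joint torques, N m; "position": TCP position; "tool_rot": TCP orientation; "ft_force": force on the tool from outside, world axes, zero at the start; "wrist_torque": the same for the moment, N m; "grip_width": finger opening in m; "gripper_force": force on a finger pad.
Only numpy, scipy, OpenCV 4.12 (cv2) and the standard library are available. Lean on these libraries where they do the work, as an engineer would, in place of code of your own. Each camera call takes 0.05 s, during which the arm holds its last target. There are 200 camera calls.

## Working session

There is one attempt and no reset: what is moved stays moved. The work goes in short steps, Python scripts to look and compute and a tool call to move; the robot and the scene stay as the last step left them, time stands still between calls to the robot, and variables do not carry over. Pictures are saved under pics/ and viewed, at most 14 in all, crops included, and the job is handed in when it is done.

Besides the shell and the picture viewer there is one more tool, called after "Call:" by a JSON object that holds its "fn" and its "kwargs", one argument or row to a line. arm_command: Moves the arm, as the interface text tells. Its arguments: {"type":"object","properties":{"deltas":{"type":"array"},"squeeze":{"type":"number"}},"required":["deltas"]}

```bash
ls; mkdir -p pics
cat > h.py <<'E'
import numpy as np, cv2
from rig import env
def ray(pic,uv):
    K=np.array(pic["camera_matrix"]);d=np.linalg.inv(K)@np.array([uv[0],uv[1],1.])
    R=np.array(pic["orientation"]);return np.array(pic["eye"]),R@np.array([d[0],-d[1],-d[2]])
def at_z(pic,uv,z):
    e,d=ray(pic,uv);return e+d*(z-e[2])/d[2]
def proj(pic,p):
    R=np.array(pic["orientation"]);c=R.T@(np.array(p)-np.array(pic["eye"]));c=np.array([c[0],-c[1],-c[2]])
    q=np.array(pic["camera_matrix"])@c;return q[:2]/q[2]
def tri(obs):
    A=np.zeros((3,3));b=np.zeros(3)
    for pic,uv in obs:
        e,d=ray(pic,uv);d=d/np.linalg.norm(d);P=np.eye(3)-np.outer(d,d);A+=P;b+=P@e
    return np.linalg.solve(A,b)
E
python3 - <<'E'
from h import *
np.set_printoptions(precision=4,suppress=True)
P={n:env.get_image(n) for n in("scene","top")}
for n,p in P.items():
    cv2.imwrite(f"pics/{n}0.png",p["color"]);print(n,[k for k in p if k!='color'],p["eye"],np.array(p["camera_matrix"]).tolist())
names="panel pin_left pin_right rack holder sign hole_left hole_right tray board_blue board_yellow board_green board_red mat_blue mat_yellow mat_green mat_red glass1 candle mill".split()
for q in names:
    for n,p in P.items():
        print(q,n,[(np.round(r["location"],1).tolist(),round(r["p"],2),at_z(p,r["location"],0.081 if 'pin' in q else 0.0).round(3)[:2].tolist()) for r in env.tip_of(q,p)[:4]])
s=env.observe();print(s["position"],s["tool_rot"],s["ft_force"],env.pinch_z)
E
```

```text
pics
scene ['camera_matrix', 'eye', 'orientation', 'shot'] [ 1.2971 -0.3465  0.6389] [[367.2917776696136, 0.0, 259.68955665624156], [0.0, 367.2917776696136, 196.25168166233203], [0.0, 0.0, 1.0]]
top ['camera_matrix', 'eye', 'orientation', 'shot'] [ 0.2447 -0.0086  1.4254] [[458.6928615934177, 0.0, 254.11421072346337], [0.0, 458.6928615934177, 189.8810853156408], [0.0, 0.0, 1.0]]
panel scene [([292.1, 243.9], 0.96, [0.649, 0.039])]
panel top [([245.0, 151.8], 0.78, [0.652, 0.032]), ([180.1, 170.5], 0.4, [0.591, 0.239])]
pin_left scene [([226.0, 239.6], 0.69, [0.649, -0.143])]
pin_left top [([300.4, 143.5], 0.88, [0.655, -0.139])]
pin_right scene [([198.7, 250.2], 0.73, [0.657, -0.213])]
pin_right top [([326.0, 143.3], 0.91, [0.655, -0.217])]
rack scene [([159.2, 231.9], 0.71, [0.442, -0.271])]
rack top [([344.7, 220.1], 0.73, [0.43, -0.28])]
holder scene [([320.7, 188.0], 0.87, [0.443, 0.261]), ([197.0, 247.8], 0.6, [0.553, -0.195])]
holder top [([170.2, 221.2], 0.67, [0.428, 0.265])]
sign scene [([322.1, 184.7], 0.96, [0.427, 0.276]), ([389.7, 200.2], 0.51, [0.599, 0.413]), ([313.8, 
[... 1440 characters left out ...]
.032])]
glass1 scene [([262.6, 235.5], 0.67, [0.583, -0.017]), ([244.0, 205.7], 0.58, [0.427, -0.007]), ([299.6, 222.7], 0.55, [0.577, 0.103])]
glass1 top [([202.7, 172.7], 0.72, [0.584, 0.167]), ([230.2, 171.3], 0.64, [0.588, 0.079]), ([263.4, 165.1], 0.51, [0.608, -0.027])]
candle scene [([115.9, 274.8], 0.64, [0.563, -0.401])]
candle top [([383.2, 179.9], 0.6, [0.559, -0.407])]
mill scene [([385.8, 200.4], 0.86, [0.594, 0.402]), ([295.5, 225.1], 0.62, [0.581, 0.087])]
mill top [([133.3, 170.9], 0.9, [0.59, 0.389]), ([327.1, 141.4], 0.49, [0.686, -0.234])]
[0.2357 0.4969 0.2313] [[-0.9036  0.4285 -0.    ]
 [ 0.4285  0.9036  0.    ]
 [ 0.     -0.     -1.    ]] [0.0697 0.0715 0.6318] -0.0187
```

Run:
```python
import cv2
for n,(r0,r1,c0,c1) in {"scene":(140,320,80,420),"top":(120,270,100,410)}.items():
    a=cv2.imread(f"pics/{n}0.png")[r0:r1,c0:c1]
    f=790/a.shape[1]; cv2.imwrite(f"pics/{n}0c.png",cv2.resize(a,None,fx=f,fy=f,interpolation=cv2.INTER_CUBIC)); print(n,f)
```

```text
scene 2.323529411764706
top 2.5483870967741935
```

View pics/scene0c.png

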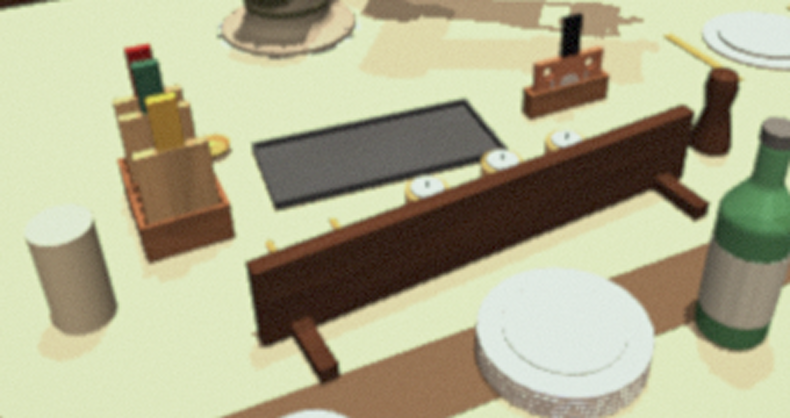

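View pics/top0c.png

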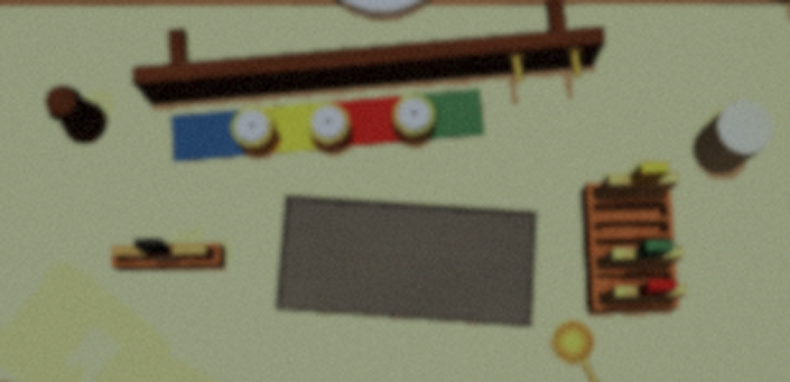

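```bash
cat > fit.py <<'E'
from h import *
from scipy.optimize import minimize
S=4
def box(x,y,yaw,lx,ly,z0,z1,cx=0,cy=0):
    c,s=np.cos(yaw),np.sin(yaw)
    return np.array([[x+c*(cx+a)-s*(cy+b),y+s*(cx+a)+c*(cy+b),z] for a in(-lx/2,lx/2) for b in(-ly/2,ly/2) for z in(z0,z1)])
def render(pic,boxes,sub=()):
    h,w=pic["color"].shape[:2];im=np.zeros((h*S,w*S),np.uint8)
    for b in boxes:
        q=np.array([proj(pic,p) for p in b]);hull=cv2.convexHull(q.astype(np.float32))
        cv2.fillPoly(im,[np.round(((hull+.5)*S-.5)*16).astype(np.int32)],255,shift=4)
    return cv2.GaussianBlur(cv2.resize(im,(w,h),interpolation=cv2.INTER_AREA),(3,3),0.7)/255.
def mask(pic,uv,tol,roi,r=1):
    im=cv2.cvtColor(cv2.GaussianBlur(pic["color"],(3,3),.6),cv2.COLOR_BGR2LAB).astype(float)
    u,v=int(round(uv[0])),int(round(uv[1]));ref=np.median(im[v-r:v+r+1,u-r:u+r+1].reshape(-1,3),0)
    d=np.linalg.norm((im-ref)*[.5,1.4,1.4],axis=2);m=np.clip((tol-d)/8+.5,0,1)
    k=np.zeros(m.shape);k[roi[1]:roi[3],roi[0]:roi[2]]=1;return m*k
def fit(terms,p0,step):
    # terms: (pic,mask,boxes_fn,weight image or 1)
    def f(p):
        t=0
        for pic,m,fn,w in terms:
            r=render(pic,fn(p));t+=1-(np.minimum(r,m)*w).sum()/(np.maximum(r,m)*w).sum()
        return t/len(terms)
    p0=np.array(p0,float);sim=np.vstack([p0]+[p0+np.eye(len(p0))[i]*step[i] for i in range(len(p0))])
    o=minimize(f,p0,method="Nelder-Mead",options=dict(initial_simplex=sim,maxiter=250,xatol=1e-4,fatol=1e-4))
    return o.x,o.fun
E
cat > m0.py <<'E'
from fit import *
np.set_printoptions(precision=4,suppress=True)
T=env.get_image("top");C=env.get_image("scene")
g=[]
for uv in [(202.7,172.7),(230.2,171.3),(263.4,165.1)]:
    u,v=map(int,uv);lab=cv2.cvtColor(T["color"],cv2.COLOR_BGR2HSV).astype(int)
    m=np.zeros(lab.shape[:2],bool);m[v-14:v+12,u-13:u+14]=1
    m&=(lab[...,1]<40)&(lab[...,2]>165)
    ys,xs=np.nonzero(m);p=at_z(T,(xs.mean(),ys.mean()),.06);g.append(p);print("glass",m.sum(),p)
W=np.ones(T["color"].shape[:2])
for p in g:
    b=np.array([[p[0]+.032*np.cos(a),p[1]+.032*np.sin(a),z] for a in np.linspace(0,6.28,24) for z in(0,.063)])
    W-=render(T,[b])>.05
W=np.clip(W,0,1)
ss={"b":(176.5,175),"y":(215,171),"r":(245,168),"g":(280.5,164)}
ms={k:mask(T,v,30,(160,145,300,190)) for k,v in ss.items()}
un=np.clip(sum(ms.values()),0,1)
cv2.imwrite("pics/un.png",(un*255).astype(np.uint8))
# strip in panel frame: centre 45 in front
x,f=fit([(T,un,lambda p:[box(p[0],p[1],p[2],.06,p[3],.001,.001)],W)],[.6,.085,.1,.378],[.01,.01,.03,.01]);print("strip",x,f)
yaw=x[2];print("panel x-axis pt",x[:2]+.045*np.array([np.cos(yaw),np.sin(yaw)]))
for i,k in enumerate("byrg"):
    o=(1.5-i)*(x[3]-.09)/3
    q,f=fit([(T,ms[k],lambda p:[box(x[0]-np.sin(yaw)*p[0],x[1]+np.cos(yaw)*p[0],yaw,.06,.09,.001,.001)],W)],[o],[.005]);print("mat",k,o,q,f,x[:2]+q[0]*np.array([-np.sin(yaw),np.cos(yaw)]))
for k,uv,x0,th in (("red",(359.4,232.2),(.36,-.28),.012),("green",(358.2,216.5),(.40,-.28),.012),("yellow",(355.9,186.7),(.49,-.275),.012)):
    u,v=map(int,uv);m=mask(T,uv,34,(u-14,v-9,u+14,v+9))
    fn=lambda p:[box(p[0],p[1],p[2],th,.03,.136,.197)]
    q,f=fit([(T,m,fn,1)],[*x0,0],[.01,.01,.08]);print(k,q,f,m.sum())
u,v=159.6,216;m=mask(T,(u,v),34,(148,207,172,222));q,f=fit([(T,m,lambda p:[box(p[0],p[1],p[2],.01,.03,.081,.142)],1)],[.43,.27,0],[.01,.01,.08]);print("sign",q,f)
m=mask(T,(261,222),22,(200,185,320,260),3)
q,f=fit([(T,m,lambda p:[box(p[0],p[1],p[2],.14,.31,.005,.014)],1)],[.42,-.013,-.05],[.01,.01,.04]);print("tray",q,f)
E
python3 m0.py
```

```text
glass 1 [0.5778 0.18   0.06  ]
glass 1 [0.5807 0.0727 0.06  ]
glass 0 [nan nan nan]
strip [0.5965 0.0838 0.0881 0.3901] 0.2288760911122375
panel x-axis pt [0.6414 0.0878]
mat b 0.15005673246306084 [0.1501] 0.10430694011006181 [0.5833 0.2333]
mat y 0.05001891082102028 [0.0513] 0.059063149965036255 [0.592  0.1349]
mat r -0.05001891082102028 [-0.0366] 0.15728022198593572 [0.5997 0.0474]
mat g -0.15005673246306084 [-0.1519] 0.25312676233394515 [ 0.6099 -0.0675]
red [ 0.3781 -0.2836 -0.0371] 0.4079403671528302 61.289242814912335
green [ 0.4168 -0.2863 -0.1467] 0.41078987674845335 115.82940154675832
yellow [ 0.5047 -0.2768 -0.0047] 0.548056359425548 172.57257816078345
sign [0.4233 0.2731 0.0449] 0.29772677314371176
tray [ 0.4249 -0.0132 -0.0673] 0.02987328645434295m0.py:9: RuntimeWarning: Mean of empty slice.
  ys,xs=np.nonzero(m);p=at_z(T,(xs.mean(),ys.mean()),.06);g.append(p);print("glass",m.sum(),p)
  ret = ret.dtype.type(ret / rcount)
fit.py:11: RuntimeWarning: invalid value encountered in cast
  cv2.fillPoly(im,[np.round(((hull+.5)*S-.5)*16).astype(np.int32)],255,shift=4)
```

Call:
{"fn": "arm_command", "kwargs": {
  "deltas": [
    {"rz":-0.13},
    {"rz":-0.13},
    {"rz":-0.14},
    {"rz":-0.14},
    {"dx":-0.022,"dy":-0.035},
    {"dx":-0.022,"dy":-0.035},
    {"dx":-0.022,"dy":-0.035},
    {"dx":-0.022,"dy":-0.035},
    {"dx":-0.022,"dy":-0.035},
    {"dx":-0.022,"dy":-0.035}
  ]
}}

```text
invalid input
```

```bash
cat > plan.py <<'E'
from h import *
from scipy.spatial.transform import Rotation as Ro
np.set_printoptions(precision=4,suppress=True)
def Rt(ang,tilt=0,ty=0):
    # tool y at world angle ang (rad), pointing down; tilt about tool x afterwards
    y=np.array([np.cos(ang),np.sin(ang),0]);z=np.array([0,0,-1.]);return np.c_[np.cross(y,z),y,z]@Ro.from_rotvec([tilt,0,0]).as_matrix()
def plan(*wps):
    """wps: (grasp point xyz, R); prints turn then shift in tool axes"""
    s=env.observe();p=np.array(s["position"]);R=np.array(s["tool_rot"])
    print("t",round(s["time_s"],1),"p",p,"yang",np.arctan2(R[1,1],R[0,1]).round(4),"F",np.array(s["ft_force"]).round(1),"w",round(s["grip_width"],4))
    for g,Rn in wps:
        t=np.array(g)-Rn@[0,0,env.pinch_z]
        print("turn",Ro.from_matrix(R.T@Rn).as_rotvec(),"shift",Rn.T@(t-p),"-> tcp",t);p,R=t,Rn
E
cat > g.py <<'E'
from h import *
np.set_printoptions(precision=4,suppress=True)
def glasses(T):
    out=[]
    for r in env.look_for("glass1",T)[:5]:
        a=np.array(r["box"]);b=a.astype(int)
        c=T["color"][b[1]-1:b[3]+2,b[0]-1:b[2]+2].astype(int)
        m=(c.min(2)>150)&(c.max(2)-c.min(2)<30);n=m.sum()
        ys,xs=np.nonzero(m)
        w=at_z(T,(b[0]-1+xs.mean(),b[1]-1+ys.mean()),.06) if n>5 else None
        out.append((w,at_z(T,((a[0]+a[2])/2,(a[1]+a[3])/2),.035)))
        print("glass p%.2f"%r["p"],a.round(1),n,w,out[-1][1],c.max((0,1)))
    return out
E
python3 - <<'E'
from g import *
T=env.get_image("top");glasses(T)
C=env.get_image("scene")
for n,p in(("T",T),("C",C)):
    for r in env.tip_of("glass1",p)[:5]: print(n,np.round(r["location"],1),round(r["p"],2),at_z(p,r["location"],0))
a=T["color"][160:180,190:275];print(a[9,5:16].tolist())
print(T["orientation"])
E
```

```text
glass p0.83 [218.2 161.  240.7 179.7] 1 None [0.5825 0.079  0.035 ] [165 159 151]
glass p0.72 [255.7 153.7 270.1 175.8] 0 None [ 0.6002 -0.0254  0.035 ] [165 158 150]
glass p0.52 [193.3 162.5 211.8 178.1] 2 None [0.5829 0.1629 0.035 ] [166 158 152]
glass p0.33 [331.8 183.6 367.1 199.3] 0 None [ 0.5146 -0.2918  0.035 ] [128 159 151]
glass p0.25 [335.9 231.1 367.3 237.3] 0 None [ 0.3828 -0.2929  0.035 ] [121 152 146]
T [200.7 172.3] 0.64 [0.5849 0.173  0.    ]
T [264.4 167.7] 0.63 [ 0.5994 -0.0305  0.    ]
T [228.6 172.7] 0.49 [0.5833 0.0838 0.    ]
C [298.8 225.4] 0.53 [0.5866 0.0948 0.    ]
C [261.8 238.3] 0.41 [ 0.5925 -0.0241  0.    ]
[[161, 153, 146], [161, 154, 146], [153, 147, 140], [146, 140, 134], [148, 140, 134], [158, 147, 142], [160, 153, 145], [161, 153, 145], [152, 150, 143], [130, 144, 140], [96, 133, 133]]
[[-0.0008  0.9809 -0.1944]
 [-1.     -0.0023 -0.0076]
 [-0.0079  0.1944  0.9809]]
```

Call:
{"fn": "arm_command", "kwargs": {
  "deltas": [
    {"rx":0,"ry":0,"rz":-0.13,"dx":0,"dy":0,"dz":0,"fingers":0.075},
    {"rx":0,"ry":0,"rz":-0.13,"dx":0,"dy":0,"dz":0,"fingers":0.075},
    {"rx":0,"ry":0,"rz":-0.14,"dx":0,"dy":0,"dz":0,"fingers":0.075},
    {"rx":0,"ry":0,"rz":-0.14,"dx":0,"dy":0,"dz":0,"fingers":0.075},
    {"rx":0,"ry":0,"rz":0,"dx":-0.022,"dy":-0.035,"dz":0,"fingers":0.075},
    {"rx":0,"ry":0,"rz":0,"dx":-0.022,"dy":-0.035,"dz":0,"fingers":0.075},
    {"rx":0,"ry":0,"rz":0,"dx":-0.022,"dy":-0.035,"dz":0,"fingers":0.075},
    {"rx":0,"ry":0,"rz":0,"dx":-0.022,"dy":-0.035,"dz":0,"fingers":0.075}
  ],
  "squeeze": 40
}}

```text
time_s: 3.25
position: [0.3375, 0.3649, 0.2314]
tool_rot: [[-0.995, -0.098, 0.0], [-0.098, 0.995, 0.0], [-0.0, 0.0, -1.0]]
ft_force: [1.3, 0.6, 0.3]
grip_width: 0.075
gripper_force: 0.0
```

```bash
sed -i 's/m=(c.min(2)>150).*/m=(c.min(2)>115)\&(c[...,0]>c[...,2]+4);n=m.sum()/' g.py
sed -i '/^g=\[\]/,/^W=np.ones/c\
from g import glasses\
g=[w for w,_ in glasses(T) if w is not None and w[0]>.55]\
W=np.ones(T["color"].shape[:2])' m0.py
python3 m0.py; python3 -c "
from plan import *
from h import *
plan()
import cv2
T=env.get_image('top');cv2.imwrite('pics/t1.png',cv2.resize(T['color'][140:245,320:400],None,fx=7,fy=5.7,interpolation=cv2.INTER_NEAREST))"
```

```text
glass p0.69 [257.8 154.8 272.7 175.7] 81 [ 0.5948 -0.0228  0.06  ] [ 0.5986 -0.0327  0.035 ] [173 164 157]
glass p0.63 [191.3 162.2 212.2 181.8] 87 [0.5812 0.1737 0.06  ] [0.5775 0.1653 0.035 ] [170 163 156]
glass p0.52 [218.7 162.3 240.5 180.3] 80 [0.5857 0.081  0.06  ] [0.5795 0.0785 0.035 ] [171 163 157]
glass p0.33 [333.9 215.2 370.1 227.8] 0 None [ 0.4215 -0.2957  0.035 ] [131 162 155]
strip [0.5966 0.084  0.0889 0.3886] 0.1014537144043145
panel x-axis pt [0.6414 0.088 ]
mat b 0.14932404224209123 [0.1493] 0.10934983982937618 [0.5833 0.2327]
mat y 0.04977468074736374 [0.0513] 0.06544555116732564 [0.592  0.1351]
mat r -0.04977468074736374 [-0.0463] 0.12228869476819226 [0.6007 0.0378]
mat g -0.14932404224209123 [-0.1496] 0.08877704119983687 [ 0.6099 -0.0651]
red [ 0.3781 -0.2837 -0.0374] 0.40590636403185154 61.030674472040644
green [ 0.4169 -0.2841 -0.0199] 0.43375426802857586 109.8651591825013
yellow [ 0.5042 -0.2766 -0.0086] 0.5484675641380629 167.10717760895938
sign [0.423  0.2731 0.0559] 0.30197380678673547
tray [ 0.4248 -0.0138 -0.0669] 0.03022487499619242
t 3.4 p [0.338  0.3648 0.2314] yang 1.6643 F [-0.8  0.9 -0.2] w 0.0749
```

```bash
cat > q.py <<'E'
from plan import *
R=np.array(env.observe()["tool_rot"])
z0=.019
L=[(.581,.174),(.431,.071),(.586,.081),(.425,-.014),(.595,-.023),(.419,-.099)]
plan(*[((x,y,.12),R) for x,y in L])
E
python3 q.py
```

```text
t 3.5 p [0.3372 0.3658 0.2314] yang 1.6662 F [0.5 0.3 0.3] w 0.075
turn [0. 0. 0.] shift [-0.2245 -0.2142  0.1301] -> tcp [0.581  0.174  0.1013]
turn [0. 0. 0.] shift [ 0.1591 -0.0882 -0.    ] -> tcp [0.431  0.071  0.1013]
turn [0. 0. 0.] shift [-0.1552 -0.0048 -0.    ] -> tcp [0.586  0.081  0.1013]
turn [0. 0. 0.] shift [ 0.1693 -0.0792 -0.    ] -> tcp [ 0.425  -0.014   0.1013]
turn [0. 0. 0.] shift [-0.1684 -0.0252 -0.    ] -> tcp [ 0.595  -0.023   0.1013]
turn [0. 0. 0.] shift [ 0.1824 -0.0589 -0.    ] -> tcp [ 0.419  -0.099   0.1013]
```

View pics/t1.png

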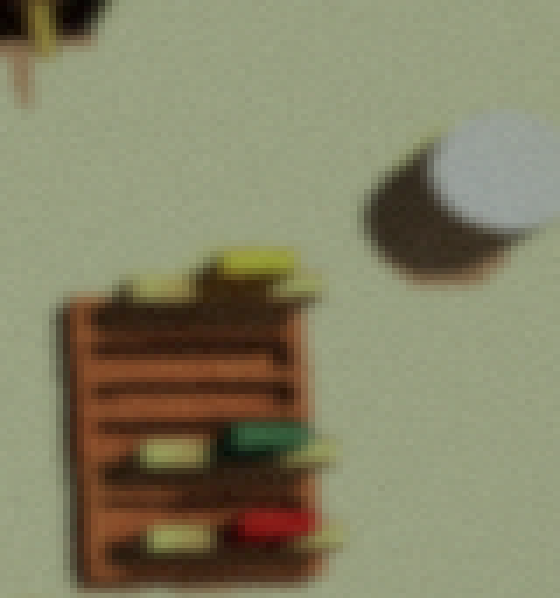

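Call:
{"fn": "arm_command", "kwargs": {
  "deltas": [
    {"rx":0,"ry":0,"rz":0,"dx":-0.028,"dy":-0.027,"dz":0,"fingers":0.075},
    {"rx":0,"ry":0,"rz":0,"dx":-0.028,"dy":-0.027,"dz":0,"fingers":0.075},
    {"rx":0,"ry":0,"rz":0,"dx":-0.028,"dy":-0.027,"dz":0,"fingers":0.075},
    {"rx":0,"ry":0,"rz":0,"dx":-0.028,"dy":-0.027,"dz":0,"fingers":0.075},
    {"rx":0,"ry":0,"rz":0,"dx":-0.028,"dy":-0.027,"dz":0,"fingers":0.075},
    {"rx":0,"ry":0,"rz":0,"dx":-0.028,"dy":-0.027,"dz":0,"fingers":0.075},
    {"rx":0,"ry":0,"rz":0,"dx":-0.028,"dy":-0.027,"dz":0,"fingers":0.075},
    {"rx":0,"ry":0,"rz":0,"dx":-0.028,"dy":-0.025,"dz":0,"fingers":0.075},
    {"rx":0,"ry":0,"rz":0,"dx":0,"dy":0,"dz":0.04,"fingers":0.075},
    {"rx":0,"ry":0,"rz":0,"dx":0,"dy":0,"dz":0.04,"fingers":0.075},
    {"rx":0,"ry":0,"rz":0,"dx":0,"dy":0,"dz":0.04,"fingers":0.075},
    {"rx":0,"ry":0,"rz":0,"dx":0,"dy":0,"dz":0,"fingers":0.075}
  ]
}}

```text
time_s: 4.65
position: [0.5777, 0.176, 0.1064]
tool_rot: [[-0.995, -0.099, -0.01], [-0.099, 0.995, -0.001], [0.01, 0.0, -1.0]]
ft_force: [0.6, -0.6, 1.0]
grip_width: 0.075
gripper_force: 0.0
```

Call:
{"fn": "arm_command", "kwargs": {
  "deltas": [
    {"rx":0,"ry":0,"rz":0,"dx":0,"dy":0,"dz":0.03,"fingers":0.075},
    {"rx":0,"ry":0,"rz":0,"dx":0,"dy":0,"dz":0.03,"fingers":0.075},
    {"rx":0,"ry":0,"rz":0,"dx":0,"dy":0,"dz":0.025,"fingers":0.075},
    {"rx":0,"ry":0,"rz":0,"dx":0,"dy":0,"dz":0,"fingers":0.075},
    {"rx":0,"ry":0,"rz":0,"dx":0,"dy":0,"dz":0,"fingers":0.045},
    {"rx":0,"ry":0,"rz":0,"dx":0,"dy":0,"dz":0,"fingers":0.045},
    {"rx":0,"ry":0,"rz":0,"dx":0,"dy":0,"dz":0,"fingers":0.045},
    {"rx":0,"ry":0,"rz":0,"dx":0,"dy":0,"dz":0,"fingers":0.045}
  ],
  "squeeze": 40
}}

```text
time_s: 5.45
position: [0.5819, 0.1754, 0.029]
tool_rot: [[-0.995, -0.097, 0.005], [-0.097, 0.995, 0.001], [-0.005, 0.0, -1.0]]
ft_force: [-0.0, 1.8, 6.6]
grip_width: 0.0507
gripper_force: 42.2
```

Call:
{"fn": "arm_command", "kwargs": {
  "deltas": [
    {"rx":0,"ry":0,"rz":0,"dx":0,"dy":0,"dz":-0.03,"fingers":0.045},
    {"rx":0,"ry":0,"rz":0,"dx":0,"dy":0,"dz":-0.03,"fingers":0.045},
    {"rx":0,"ry":0,"rz":0,"dx":0.02,"dy":-0.011,"dz":-0.03,"fingers":0.045},
    {"rx":0,"ry":0,"rz":0,"dx":0.028,"dy":-0.016,"dz":0,"fingers":0.045},
    {"rx":0,"ry":0,"rz":0,"dx":0.028,"dy":-0.016,"dz":0,"fingers":0.045},
    {"rx":0,"ry":0,"rz":0,"dx":0.028,"dy":-0.015,"dz":0,"fingers":0.045},
    {"rx":0,"ry":0,"rz":0,"dx":0.028,"dy":-0.015,"dz":0,"fingers":0.045},
    {"rx":0,"ry":0,"rz":0,"dx":0.028,"dy":-0.016,"dz":0,"fingers":0.045},
    {"rx":0,"ry":0,"rz":0,"dx":0,"dy":0,"dz":0.03,"fingers":0.045},
    {"rx":0,"ry":0,"rz":0,"dx":0,"dy":0,"dz":0.03,"fingers":0.045},
    {"rx":0,"ry":0,"rz":0,"dx":0,"dy":0,"dz":0.017,"fingers":0.045},
    {"rx":0,"ry":0,"rz":0,"dx":0,"dy":0,"dz":0,"fingers":0.045}
  ]
}}

```text
time_s: 6.65
position: [0.4294, 0.0708, 0.0387]
tool_rot: [[-0.995, -0.097, -0.002], [-0.097, 0.995, 0.0], [0.002, 0.0, -1.0]]
ft_force: [-0.4, -0.3, -2.1]
grip_width: 0.051
gripper_force: 42.5
```

Call:
{"fn": "arm_command", "kwargs": {
  "deltas": [
    {"rx":0,"ry":0,"rz":0,"dx":0,"dy":0,"dz":0.005,"fingers":0.045},
    {"rx":0,"ry":0,"rz":0,"dx":0,"dy":0,"dz":0,"fingers":0.075},
    {"rx":0,"ry":0,"rz":0,"dx":0,"dy":0,"dz":0,"fingers":0.075},
    {"rx":0,"ry":0,"rz":0,"dx":0,"dy":0,"dz":0,"fingers":0.075},
    {"rx":0,"ry":0,"rz":0,"dx":0,"dy":0,"dz":-0.03,"fingers":0.075},
    {"rx":0,"ry":0,"rz":0,"dx":0,"dy":0,"dz":-0.03,"fingers":0.075},
    {"rx":0,"ry":0,"rz":0,"dx":0,"dy":0,"dz":-0.03,"fingers":0.075},
    {"rx":0,"ry":0,"rz":0,"dx":0,"dy":0,"dz":0,"fingers":0.075}
  ]
}}

```text
time_s: 7.45
position: [0.4316, 0.0707, 0.1278]
tool_rot: [[-0.995, -0.097, 0.008], [-0.097, 0.995, -0.001], [-0.008, -0.002, -1.0]]
ft_force: [-0.1, -0.5, -1.0]
grip_width: 0.0749
gripper_force: 0.0
```

```bash
cat > q.py <<'E'
from plan import *
from g import glasses
T=env.get_image("top");glasses(T)
plan()
E
python3 q.py
```

```text
glass p0.75 [221.7 161.1 239.1 177.4] 81 [0.5856 0.0811 0.06  ] [0.586  0.0761 0.035 ] [173 166 158]
glass p0.51 [259.4 155.6 269.6 175.7] 80 [ 0.5951 -0.0227  0.06  ] [ 0.5973 -0.0304  0.035 ] [172 163 157]
t 7.5 p [0.43   0.0708 0.1248] yang 1.6681 F [ 0.1 -0.3 -0.6] w 0.0747
```

Call:
{"fn": "arm_command", "kwargs": {
  "deltas": [
    {"rx":0,"ry":0,"rz":0,"dx":-0.026,"dy":-0.001,"dz":0,"fingers":0.075},
    {"rx":0,"ry":0,"rz":0,"dx":-0.026,"dy":-0.001,"dz":0,"fingers":0.075},
    {"rx":0,"ry":0,"rz":0,"dx":-0.026,"dy":-0.001,"dz":0,"fingers":0.075},
    {"rx":0,"ry":0,"rz":0,"dx":-0.026,"dy":-0.001,"dz":0,"fingers":0.075},
    {"rx":0,"ry":0,"rz":0,"dx":-0.026,"dy":-0.001,"dz":0,"fingers":0.075},
    {"rx":0,"ry":0,"rz":0,"dx":-0.026,"dy":0,"dz":0,"fingers":0.075},
    {"rx":0,"ry":0,"rz":0,"dx":0,"dy":0,"dz":0.01,"fingers":0.075},
    {"rx":0,"ry":0,"rz":0,"dx":0,"dy":0,"dz":0.03,"fingers":0.075},
    {"rx":0,"ry":0,"rz":0,"dx":0,"dy":0,"dz":0.03,"fingers":0.075},
    {"rx":0,"ry":0,"rz":0,"dx":0,"dy":0,"dz":0.027,"fingers":0.075},
    {"rx":0,"ry":0,"rz":0,"dx":0,"dy":0,"dz":0,"fingers":0.075}
  ]
}}

```text
time_s: 8.65
position: [0.5824, 0.081, 0.023]
tool_rot: [[-0.995, -0.097, -0.009], [-0.097, 0.995, 0.001], [0.009, 0.001, -1.0]]
ft_force: [0.4, 0.1, 0.0]
grip_width: 0.0747
gripper_force: 0.0
```

Call:
{"fn": "arm_command", "kwargs": {
  "deltas": [
    {"rx":0,"ry":0,"rz":0,"dx":0,"dy":0,"dz":0,"fingers":0.045},
    {"rx":0,"ry":0,"rz":0,"dx":0,"dy":0,"dz":0,"fingers":0.045},
    {"rx":0,"ry":0,"rz":0,"dx":0,"dy":0,"dz":0,"fingers":0.045},
    {"rx":0,"ry":0,"rz":0,"dx":0,"dy":0,"dz":0,"fingers":0.045}
  ]
}}

```text
time_s: 9.05
position: [0.5862, 0.0809, 0.0286]
tool_rot: [[-0.995, -0.097, 0.002], [-0.097, 0.995, -0.0], [-0.002, -0.0, -1.0]]
ft_force: [-0.5, -0.1, 5.8]
grip_width: 0.0512
gripper_force: 42.2
```

Call:
{"fn": "arm_command", "kwargs": {
  "deltas": [
    {"rx":0,"ry":0,"rz":0,"dx":0,"dy":0,"dz":-0.03,"fingers":0.045},
    {"rx":0,"ry":0,"rz":0,"dx":0,"dy":0,"dz":-0.03,"fingers":0.045},
    {"rx":0,"ry":0,"rz":0,"dx":0.024,"dy":-0.011,"dz":-0.03,"fingers":0.045},
    {"rx":0,"ry":0,"rz":0,"dx":0.029,"dy":-0.014,"dz":0,"fingers":0.045},
    {"rx":0,"ry":0,"rz":0,"dx":0.029,"dy":-0.014,"dz":0,"fingers":0.045},
    {"rx":0,"ry":0,"rz":0,"dx":0.029,"dy":-0.014,"dz":0,"fingers":0.045},
    {"rx":0,"ry":0,"rz":0,"dx":0.029,"dy":-0.013,"dz":0,"fingers":0.045},
    {"rx":0,"ry":0,"rz":0,"dx":0.029,"dy":-0.013,"dz":0,"fingers":0.045},
    {"rx":0,"ry":0,"rz":0,"dx":0,"dy":0,"dz":0.03,"fingers":0.045},
    {"rx":0,"ry":0,"rz":0,"dx":0,"dy":0,"dz":0.03,"fingers":0.045},
    {"rx":0,"ry":0,"rz":0,"dx":0,"dy":0,"dz":0.017,"fingers":0.045},
    {"rx":0,"ry":0,"rz":0,"dx":0,"dy":0,"dz":0.005,"fingers":0.045}
  ]
}}

```text
time_s: 10.25
position: [0.4244, -0.014, 0.0343]
tool_rot: [[-0.995, -0.097, -0.002], [-0.097, 0.995, 0.001], [0.002, 0.001, -1.0]]
ft_force: [0.2, 0.5, -1.3]
grip_width: 0.0511
gripper_force: 42.5
```

Call:
{"fn": "arm_command", "kwargs": {
  "deltas": [
    {"rx":0,"ry":0,"rz":0,"dx":0,"dy":0,"dz":0,"fingers":0.045},
    {"rx":0,"ry":0,"rz":0,"dx":0,"dy":0,"dz":0,"fingers":0.075},
    {"rx":0,"ry":0,"rz":0,"dx":0,"dy":0,"dz":0,"fingers":0.075},
    {"rx":0,"ry":0,"rz":0,"dx":0,"dy":0,"dz":0,"fingers":0.075},
    {"rx":0,"ry":0,"rz":0,"dx":0,"dy":0,"dz":-0.03,"fingers":0.075},
    {"rx":0,"ry":0,"rz":0,"dx":0,"dy":0,"dz":-0.03,"fingers":0.075},
    {"rx":0,"ry":0,"rz":0,"dx":0,"dy":0,"dz":-0.03,"fingers":0.075},
    {"rx":0,"ry":0,"rz":0,"dx":0,"dy":0,"dz":0,"fingers":0.075}
  ]
}}

```text
time_s: 11.05
position: [0.4268, -0.0145, 0.1288]
tool_rot: [[-0.995, -0.097, 0.007], [-0.097, 0.995, -0.002], [-0.007, -0.003, -1.0]]
ft_force: [0.5, 0.4, -0.9]
grip_width: 0.0748
gripper_force: 0.0
```

```bash
python3 q.py
```

```text
glass p0.58 [259.2 155.5 271.2 174.5] 79 [ 0.5949 -0.0229  0.06  ] [ 0.5994 -0.0325  0.035 ] [170 163 155]
t 11.2 p [ 0.4252 -0.0141  0.1258] yang 1.668 F [-0.4 -0.7 -0.1] w 0.0751
```

Call:
{"fn": "arm_command", "kwargs": {
  "deltas": [
    {"rx":0,"ry":0,"rz":0,"dx":-0.028,"dy":-0.004,"dz":0,"fingers":0.075},
    {"rx":0,"ry":0,"rz":0,"dx":-0.028,"dy":-0.004,"dz":0,"fingers":0.075},
    {"rx":0,"ry":0,"rz":0,"dx":-0.028,"dy":-0.004,"dz":0,"fingers":0.075},
    {"rx":0,"ry":0,"rz":0,"dx":-0.028,"dy":-0.004,"dz":0,"fingers":0.075},
    {"rx":0,"ry":0,"rz":0,"dx":-0.028,"dy":-0.004,"dz":0,"fingers":0.075},
    {"rx":0,"ry":0,"rz":0,"dx":-0.028,"dy":-0.005,"dz":0,"fingers":0.075},
    {"rx":0,"ry":0,"rz":0,"dx":0,"dy":0,"dz":0.01,"fingers":0.075},
    {"rx":0,"ry":0,"rz":0,"dx":0,"dy":0,"dz":0.03,"fingers":0.075},
    {"rx":0,"ry":0,"rz":0,"dx":0,"dy":0,"dz":0.03,"fingers":0.075},
    {"rx":0,"ry":0,"rz":0,"dx":0,"dy":0,"dz":0.027,"fingers":0.075},
    {"rx":0,"ry":0,"rz":0,"dx":0,"dy":0,"dz":0,"fingers":0.075}
  ]
}}

```text
time_s: 12.25
position: [0.5915, -0.022, 0.024]
tool_rot: [[-0.995, -0.097, -0.009], [-0.097, 0.995, 0.002], [0.009, 0.003, -1.0]]
ft_force: [-0.3, -0.0, 0.7]
grip_width: 0.0749
gripper_force: 0.0
```

Call:
{"fn": "arm_command", "kwargs": {
  "deltas": [
    {"rx":0,"ry":0,"rz":0,"dx":0,"dy":0,"dz":0,"fingers":0.045},
    {"rx":0,"ry":0,"rz":0,"dx":0,"dy":0,"dz":0,"fingers":0.045},
    {"rx":0,"ry":0,"rz":0,"dx":0,"dy":0,"dz":0,"fingers":0.045},
    {"rx":0,"ry":0,"rz":0,"dx":0,"dy":0,"dz":0,"fingers":0.045}
  ]
}}

```text
time_s: 12.65
position: [0.5953, -0.0228, 0.0296]
tool_rot: [[-0.995, -0.097, 0.002], [-0.097, 0.995, -0.0], [-0.002, -0.001, -1.0]]
ft_force: [-1.1, -0.1, 6.4]
grip_width: 0.0507
gripper_force: 42.3
```

Call:
{"fn": "arm_command", "kwargs": {
  "deltas": [
    {"rx":0,"ry":0,"rz":0,"dx":0,"dy":0,"dz":-0.03,"fingers":0.045},
    {"rx":0,"ry":0,"rz":0,"dx":0,"dy":0,"dz":-0.03,"fingers":0.045},
    {"rx":0,"ry":0,"rz":0,"dx":0.022,"dy":-0.009,"dz":-0.03,"fingers":0.045},
    {"rx":0,"ry":0,"rz":0,"dx":0.032,"dy":-0.01,"dz":0,"fingers":0.045},
    {"rx":0,"ry":0,"rz":0,"dx":0.032,"dy":-0.01,"dz":0,"fingers":0.045},
    {"rx":0,"ry":0,"rz":0,"dx":0.032,"dy":-0.01,"dz":0,"fingers":0.045},
    {"rx":0,"ry":0,"rz":0,"dx":0.032,"dy":-0.01,"dz":0,"fingers":0.045},
    {"rx":0,"ry":0,"rz":0,"dx":0.032,"dy":-0.01,"dz":0,"fingers":0.045},
    {"rx":0,"ry":0,"rz":0,"dx":0,"dy":0,"dz":0.03,"fingers":0.045},
    {"rx":0,"ry":0,"rz":0,"dx":0,"dy":0,"dz":0.03,"fingers":0.045},
    {"rx":0,"ry":0,"rz":0,"dx":0,"dy":0,"dz":0.017,"fingers":0.045},
    {"rx":0,"ry":0,"rz":0,"dx":0,"dy":0,"dz":0.005,"fingers":0.045}
  ]
}}

```text
time_s: 13.85
position: [0.4187, -0.0988, 0.0353]
tool_rot: [[-0.995, -0.097, -0.002], [-0.097, 0.995, 0.001], [0.002, 0.001, -1.0]]
ft_force: [0.4, -0.5, -1.5]
grip_width: 0.0507
gripper_force: 42.5
```

Call:
{"fn": "arm_command", "kwargs": {
  "deltas": [
    {"rx":0,"ry":0,"rz":0,"dx":0,"dy":0,"dz":0,"fingers":0.045},
    {"rx":0,"ry":0,"rz":0,"dx":0,"dy":0,"dz":0,"fingers":0.075},
    {"rx":0,"ry":0,"rz":0,"dx":0,"dy":0,"dz":0,"fingers":0.075},
    {"rx":0,"ry":0,"rz":0,"dx":0,"dy":0,"dz":0,"fingers":0.075},
    {"rx":0,"ry":0,"rz":0,"dx":0,"dy":0,"dz":-0.04,"fingers":0.075},
    {"rx":0,"ry":0,"rz":0,"dx":0,"dy":0,"dz":-0.04,"fingers":0.075},
    {"rx":0,"ry":0,"rz":0,"dx":0,"dy":0,"dz":-0.04,"fingers":0.03},
    {"rx":0,"ry":0,"rz":0,"dx":0,"dy":0,"dz":-0.04,"fingers":0.03},
    {"rx":0,"ry":0,"rz":0,"dx":0,"dy":0,"dz":-0.04,"fingers":0.03},
    {"rx":0,"ry":0,"rz":0,"dx":0,"dy":0,"dz":-0.04,"fingers":0.03}
  ]
}}

```text
time_s: 14.85
position: [0.4189, -0.0987, 0.2786]
tool_rot: [[-0.995, -0.097, 0.001], [-0.097, 0.995, -0.001], [-0.001, -0.001, -1.0]]
ft_force: [0.3, -1.0, -0.1]
grip_width: 0.0299
gripper_force: 0.0
```

```bash
cat > q2.py <<'E'
from fit import *
np.set_printoptions(precision=4,suppress=True)
T=env.get_image("top");C=env.get_image("scene")
a=cv2.resize(T["color"][125:265,140:400],None,fx=3,fy=3,interpolation=cv2.INTER_CUBIC);cv2.imwrite("pics/t2.png",a)
for k,uv in (("red",(358.5,232)),("green",(357.7,216.2)),("yellow",(356.2,185.7))):
    u,v=map(int,uv)
    for tol in(22,32):
        m=mask(T,uv,tol,(u-12,v-6,u+12,v+7))
        ys,xs=np.mgrid[:m.shape[0],:m.shape[1]];cen=((m*xs).sum()/m.sum(),(m*ys).sum()/m.sum())
        p0=at_z(T,cen,.197)
        q,f=fit([(T,m,lambda p:[box(p[0],p[1],p[2],.012,.03,.1965,.197)],1)],[*p0[:2],0],[.004,.004,.05])
        print(k,tol,m.sum(),np.round(cen,2),p0,q,f)
for q in("board_red","board_green","board_yellow"):
    for n,p in(("T",T),("C",C)): print(q,n,[(np.round(r["box"],1).tolist(),round(r["p"],2)) for r in env.look_for(q,p)[:2]])
E
python3 q2.py
```

```text
red 22 41.570311982585665 [359.04 231.19] [ 0.3747 -0.28    0.197 ] [ 0.3746 -0.2801  0.0478] 0.3007607147341055
red 32 55.783410404327725 [358.94 231.15] [ 0.3748 -0.2797  0.197 ] [ 0.3751 -0.28    0.0098] 0.2580249789797432
green 22 53.12406479552142 [358.57 216.14] [ 0.4154 -0.2806  0.197 ] [ 0.4159 -0.2802 -0.0172] 0.2559248519217998
green 32 93.25918772432652 [357.99 217.4 ] [ 0.412  -0.2788  0.197 ] [ 0.4155 -0.2799 -0.0024] 0.45810921642865177
yellow 22 41.718550124866276 [356.55 185.3 ] [ 0.5003 -0.2788  0.197 ] [ 0.5005 -0.2785 -0.0377] 0.27591954827674126
yellow 32 82.68572411446243 [356.29 186.22] [ 0.4977 -0.278   0.197 ] [ 0.5012 -0.2787 -0.0274] 0.4405401558978238
board_red T [([337.2, 233.2, 368.2, 239.8], 0.58), ([120.5, 155.5, 138.5, 172.5], 0.58)]
board_red C [([128.0, 160.1, 156.5, 194.3], 0.79)]
board_green T [([153.0, 117.0, 337.4, 158.8], 0.55), ([332.2, 214.8, 370.8, 228.9], 0.54)]
board_green C [([133.1, 164.9, 161.1, 214.4], 0.68), ([309.3, 146.4, 342.5, 178.4], 0.45)]
board_yellow T [([340.1, 182.9, 366.8, 196.7], 0.51)]
board_yellow C [([137.9, 176.9, 174.9, 236.7], 0.6), ([302.8, 174.5, 339.8, 192.8], 0.33)]
```

View pics/t2.png

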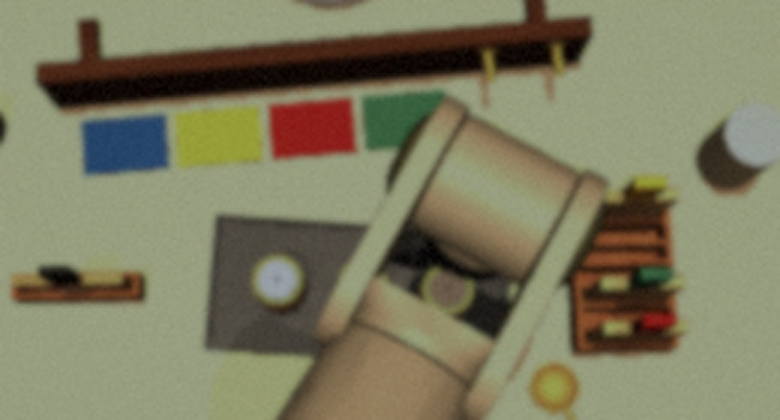

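Call:
{"fn": "arm_command", "kwargs": {
  "deltas": [
    {"rx":0,"ry":0,"rz":0.14,"dx":0,"dy":0,"dz":0,"fingers":0.04},
    {"rx":0,"ry":0,"rz":0.14,"dx":0,"dy":0,"dz":0,"fingers":0.04},
    {"rx":0,"ry":0,"rz":0.14,"dx":0,"dy":0,"dz":0,"fingers":0.04},
    {"rx":0,"ry":0,"rz":0.14,"dx":0,"dy":0,"dz":0,"fingers":0.04},
    {"rx":0,"ry":0,"rz":0.14,"dx":0,"dy":0,"dz":0,"fingers":0.04},
    {"rx":0,"ry":0,"rz":0.14,"dx":0,"dy":0,"dz":0,"fingers":0.04},
    {"rx":0,"ry":0,"rz":0.14,"dx":0,"dy":0,"dz":0,"fingers":0.04},
    {"rx":0,"ry":0,"rz":0.14,"dx":0,"dy":0,"dz":0,"fingers":0.04},
    {"rx":0,"ry":0,"rz":0.14,"dx":0,"dy":0,"dz":0,"fingers":0.04},
    {"rx":0,"ry":0,"rz":0.14,"dx":0,"dy":0,"dz":0,"fingers":0.04},
    {"rx":0,"ry":0,"rz":0.14,"dx":0,"dy":0,"dz":0,"fingers":0.04},
    {"rx":0,"ry":0,"rz":0.12,"dx":0,"dy":0,"dz":0,"fingers":0.04}
  ]
}}

```text
time_s: 16.45
position: [0.4191, -0.0989, 0.2754]
tool_rot: [[-0.002, 1.0, -0.002], [1.0, 0.002, 0.001], [0.001, -0.002, -1.0]]
ft_force: [0.6, -0.4, 0.3]
grip_width: 0.0396
gripper_force: 0.0
```

Call:
{"fn": "arm_command", "kwargs": {
  "deltas": [
    {"rx":0,"ry":0,"rz":0,"dx":-0.03,"dy":0.013,"dz":0,"fingers":0.04},
    {"rx":0,"ry":0,"rz":0,"dx":-0.03,"dy":0.013,"dz":0,"fingers":0.04},
    {"rx":0,"ry":0,"rz":0,"dx":-0.03,"dy":0.014,"dz":0,"fingers":0.04},
    {"rx":0,"ry":0,"rz":0,"dx":-0.03,"dy":0.014,"dz":0,"fingers":0.04},
    {"rx":0,"ry":0,"rz":0,"dx":-0.03,"dy":0.014,"dz":0,"fingers":0.04},
    {"rx":0,"ry":0,"rz":0,"dx":-0.03,"dy":0.014,"dz":0,"fingers":0.04},
    {"rx":0,"ry":0,"rz":0,"dx":0,"dy":0,"dz":0,"fingers":0.04},
    {"rx":0,"ry":0,"rz":0,"dx":0,"dy":0,"dz":0,"fingers":0.04}
  ]
}}

```text
time_s: 17.25
position: [0.5026, -0.2785, 0.2749]
tool_rot: [[-0.007, 1.0, -0.002], [1.0, 0.007, 0.002], [0.002, -0.002, -1.0]]
ft_force: [0.2, -0.8, 0.4]
grip_width: 0.0399
gripper_force: 0.0
```

```bash
python3 -c "
from plan import *
R=Rt(0.01)
plan(((.501,-.279,.23),R),((.501,-.279,.170),R))"
```

```text
t 17.2 p [ 0.5026 -0.2785  0.2749] yang 0.0073 F [ 0.2 -0.8  0.4] w 0.0399
turn [-0.002  -0.0019 -0.0027] shift [-0.0005 -0.0016  0.0636] -> tcp [ 0.501  -0.279   0.2113]
turn [0. 0. 0.] shift [0.   0.   0.06] -> tcp [ 0.501  -0.279   0.1513]
```

Call:
{"fn": "arm_command", "kwargs": {
  "deltas": [
    {"rx":0,"ry":0,"rz":0,"dx":0,"dy":-0.002,"dz":0.03,"fingers":0.04},
    {"rx":0,"ry":0,"rz":0,"dx":0,"dy":0,"dz":0.03,"fingers":0.04},
    {"rx":0,"ry":0,"rz":0,"dx":0,"dy":0,"dz":0.03,"fingers":0.04},
    {"rx":0,"ry":0,"rz":0,"dx":0,"dy":0,"dz":0.033,"fingers":0.04},
    {"rx":0,"ry":0,"rz":0,"dx":0,"dy":0,"dz":0,"fingers":0.04},
    {"rx":0,"ry":0,"rz":0,"dx":0,"dy":0,"dz":0,"fingers":0.005},
    {"rx":0,"ry":0,"rz":0,"dx":0,"dy":0,"dz":0,"fingers":0.005},
    {"rx":0,"ry":0,"rz":0,"dx":0,"dy":0,"dz":0,"fingers":0.005},
    {"rx":0,"ry":0,"rz":0,"dx":0,"dy":0,"dz":0,"fingers":0.005},
    {"rx":0,"ry":0,"rz":0,"dx":0,"dy":0,"dz":0,"fingers":0.005}
  ],
  "squeeze": 60
}}

```text
time_s: 18.25
position: [0.5015, -0.2788, 0.1554]
tool_rot: [[-0.008, 1.0, 0.003], [1.0, 0.008, -0.002], [-0.002, 0.003, -1.0]]
ft_force: [-0.9, 1.5, 8.1]
grip_width: 0.0114
gripper_force: 59.7
```

Call:
{"fn": "arm_command", "kwargs": {
  "deltas": [
    {"rx":0,"ry":0,"rz":0,"dx":0,"dy":0,"dz":-0.02,"fingers":0.005},
    {"rx":0,"ry":0,"rz":0,"dx":0,"dy":0,"dz":-0.03,"fingers":0.005},
    {"rx":0,"ry":0,"rz":0,"dx":0,"dy":0,"dz":-0.03,"fingers":0.005},
    {"rx":0,"ry":0,"rz":0,"dx":0,"dy":0,"dz":-0.03,"fingers":0.005},
    {"rx":0,"ry":0,"rz":0,"dx":0.02,"dy":0,"dz":-0.02,"fingers":0.005},
    {"rx":0,"ry":0,"rz":0,"dx":0.035,"dy":0,"dz":0,"fingers":0.005},
    {"rx":0,"ry":0,"rz":0,"dx":0.035,"dy":0,"dz":0,"fingers":0.005},
    {"rx":0,"ry":0,"rz":0,"dx":0.035,"dy":0,"dz":0,"fingers":0.005},
    {"rx":0,"ry":0,"rz":0,"dx":0.035,"dy":0,"dz":0,"fingers":0.005},
    {"rx":0,"ry":0,"rz":0,"dx":0.035,"dy":0,"dz":0,"fingers":0.005},
    {"rx":0,"ry":0,"rz":0,"dx":0.035,"dy":0,"dz":0,"fingers":0.005},
    {"rx":0,"ry":0,"rz":0,"dx":0.035,"dy":0,"dz":0,"fingers":0.005}
  ]
}}

```text
time_s: 19.45
position: [0.4982, -0.0119, 0.2839]
tool_rot: [[-0.008, 1.0, 0.001], [1.0, 0.008, -0.0], [-0.0, 0.001, -1.0]]
ft_force: [0.7, -0.4, -2.2]
grip_width: 0.0113
gripper_force: 58.7
```

Call:
{"fn": "arm_command", "kwargs": {
  "deltas": [
    {"rx":0,"ry":0,"rz":0,"dx":0.035,"dy":0,"dz":0,"fingers":0.005},
    {"rx":0,"ry":0,"rz":0,"dx":0.035,"dy":0,"dz":0,"fingers":0.005},
    {"rx":0,"ry":0,"rz":0,"dx":0.035,"dy":0,"dz":0,"fingers":0.005},
    {"rx":0,"ry":0,"rz":0,"dx":0.035,"dy":0,"dz":0,"fingers":0.005},
    {"rx":0,"ry":0,"rz":-0.08,"dx":0,"dy":0,"dz":0,"fingers":0.005},
    {"rx":0.12,"ry":0,"rz":0,"dx":0,"dy":0,"dz":0,"fingers":0.005},
    {"rx":0.12,"ry":0,"rz":0,"dx":0,"dy":0,"dz":0,"fingers":0.005},
    {"rx":0.11,"ry":0,"rz":0,"dx":0,"dy":0,"dz":0,"fingers":0.005},
    {"rx":0,"ry":0,"rz":0,"dx":0,"dy":0,"dz":0,"fingers":0.005},
    {"rx":0,"ry":0,"rz":0,"dx":0,"dy":0,"dz":0,"fingers":0.005}
  ]
}}

```text
time_s: 20.45
position: [0.4978, 0.1266, 0.2832]
tool_rot: [[-0.088, 0.937, -0.339], [0.996, 0.083, -0.03], [0.0, -0.34, -0.94]]
ft_force: [-0.1, 0.3, -2.5]
grip_width: 0.0112
gripper_force: 59.2
```

```bash
cat > pl.py <<'E'
from plan import *
import sys
YAW=.089;MAT={"yellow":(.592,.1351),"red":(.6006,.0365),"green":(.610,-.0653)}
def place(k,L,th=np.radians(20),dx=0):
    """L: distance foot -> TCP along board"""
    R=Rt(YAW,th);ex=np.array([np.cos(YAW),np.sin(YAW),0])
    F=np.array([*MAT[k],.001+.006*np.sin(th)])+dx*ex
    g=lambda h:F+[0,0,h]+R@[0,0,-L+env.pinch_z]
    plan((g(.05),R),(g(.01),R),(g(.001),R))
if __name__=="__main__": place(sys.argv[1],float(sys.argv[2]))
E
python3 pl.py yellow .1494
python3 - <<'E'
from h import *
T=env.get_image("top");a=cv2.resize(T["color"],None,fx=4,fy=4,interpolation=cv2.INTER_CUBIC)
Y=.089;ex=np.array([np.cos(Y),np.sin(Y),0]);ey=np.array([-np.sin(Y),np.cos(Y),0]);O=np.array([.6414,.088,0])
# project panel top edges
def line(P,Q,c): cv2.line(a,*[tuple(int(round(v)) for v in (proj(T,p)+.5)*4) for p in(P,Q)],c,1)
for xx in(0,.022): line(O+xx*ex+.4*ey+[0,0,.1],O+xx*ex-.4*ey+[0,0,.1],(255,255,0))
line(O+.4*ey,O-.4*ey,(0,255,255))
cv2.imwrite("pics/t3.png",a[470:720,560:1360])
E
```

```text
t 20.4 p [0.4978 0.1266 0.2832] yang 0.088 F [-0.1  0.3 -2.5] w 0.0112
turn [ 0.0018 -0.0004 -0.0009] shift [0.0001 0.1676 0.0345] -> tcp [0.6429 0.1396 0.1934]
turn [0. 0. 0.] shift [0.     0.0137 0.0376] -> tcp [0.6429 0.1396 0.1534]
turn [0. 0. 0.] shift [0.     0.0031 0.0085] -> tcp [0.6429 0.1396 0.1444]
```

View pics/t3.png

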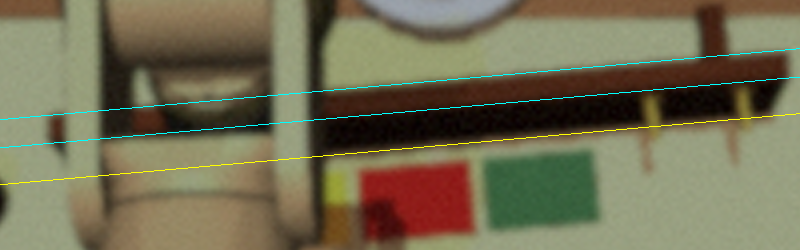

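Call:
{"fn": "arm_command", "kwargs": {
  "deltas": [
    {"rx":0,"ry":0,"rz":0,"dx":0,"dy":0.03,"dz":0,"fingers":0.005},
    {"rx":0,"ry":0,"rz":0,"dx":0,"dy":0.03,"dz":0,"fingers":0.005},
    {"rx":0,"ry":0,"rz":0,"dx":0,"dy":0.03,"dz":0,"fingers":0.005},
    {"rx":0,"ry":0,"rz":0,"dx":0,"dy":0.026,"dz":0.012,"fingers":0.005},
    {"rx":0,"ry":0,"rz":0,"dx":0,"dy":0.026,"dz":0.011,"fingers":0.005},
    {"rx":0,"ry":0,"rz":0,"dx":0,"dy":0.026,"dz":0.012,"fingers":0.005},
    {"rx":0,"ry":0,"rz":0,"dx":0,"dy":0,"dz":0,"fingers":0.005},
    {"rx":0,"ry":0,"rz":0,"dx":0,"dy":0,"dz":0,"fingers":0.005}
  ]
}}

```text
time_s: 21.3
position: [0.6424, 0.1395, 0.1936]
tool_rot: [[-0.088, 0.936, -0.34], [0.996, 0.083, -0.03], [0.0, -0.342, -0.94]]
ft_force: [0.0, 0.7, -2.4]
grip_width: 0.011
gripper_force: 60.0
```

```bash
python3 pl.py yellow .1494
```

```text
t 21.3 p [0.6424 0.1395 0.1936] yang 0.0881 F [ 0.   0.7 -2.4] w 0.011
turn [ 0.0004 -0.0003 -0.0008] shift [0.0001 0.0005 0.    ] -> tcp [0.6429 0.1396 0.1934]
turn [0. 0. 0.] shift [0.     0.0137 0.0376] -> tcp [0.6429 0.1396 0.1534]
turn [0. 0. 0.] shift [0.     0.0031 0.0085] -> tcp [0.6429 0.1396 0.1444]
```

Call:
{"fn": "arm_command", "kwargs": {
  "deltas": [
    {"rx":0,"ry":0,"rz":0,"dx":0,"dy":0.005,"dz":0.013,"fingers":0.005},
    {"rx":0,"ry":0,"rz":0,"dx":0,"dy":0.005,"dz":0.013,"fingers":0.005},
    {"rx":0,"ry":0,"rz":0,"dx":0,"dy":0.004,"dz":0.012,"fingers":0.005},
    {"rx":0,"ry":0,"rz":0,"dx":0,"dy":0.003,"dz":0.008,"fingers":0.005},
    {"rx":0,"ry":0,"rz":0,"dx":0,"dy":0,"dz":0,"fingers":0.005},
    {"rx":0,"ry":0,"rz":0,"dx":0,"dy":0,"dz":0,"fingers":0.005}
  ]
}}

```text
time_s: 21.9
position: [0.6431, 0.1394, 0.1445]
tool_rot: [[-0.088, 0.936, -0.341], [0.996, 0.083, -0.03], [-0.0, -0.342, -0.94]]
ft_force: [-0.2, 1.3, -2.8]
grip_width: 0.0114
gripper_force: 60.0
```

```bash
cat > q3.py <<'E'
from plan import *
import sys
plan()
C=env.get_image("scene");T=env.get_image("top")
a=cv2.resize(C["color"][130:300,170:400],None,fx=3,fy=3,interpolation=cv2.INTER_CUBIC);cv2.imwrite(f"pics/{sys.argv[1]}.png",a)
E
python3 q3.py s4
```

```text
t 21.9 p [0.6431 0.1394 0.1445] yang 0.088 F [-0.2  1.3 -2.8] w 0.0114
```

View pics/s4.png

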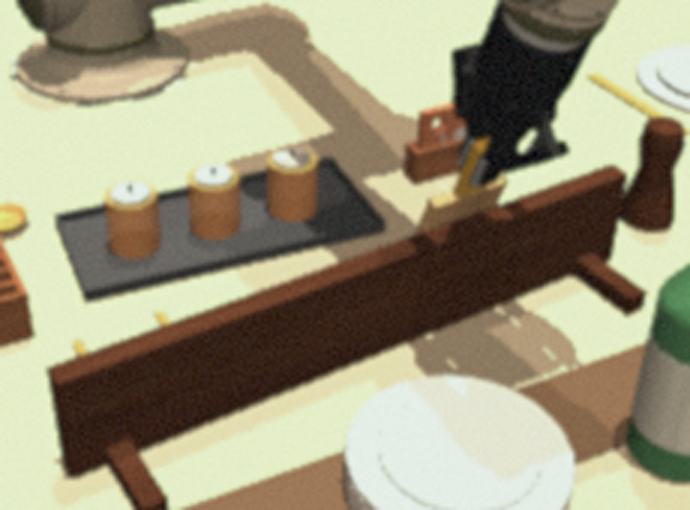

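Call:
{"fn": "arm_command", "kwargs": {
  "deltas": [
    {"rx":0.01,"ry":0,"rz":0,"dx":0,"dy":0.002,"dz":0.001,"fingers":0.005},
    {"rx":0,"ry":0,"rz":0,"dx":0,"dy":0,"dz":0.001,"fingers":0.005},
    {"rx":0,"ry":0,"rz":0,"dx":0,"dy":0,"dz":0,"fingers":0.005}
  ]
}}

```text
time_s: 22.3
position: [0.6446, 0.1396, 0.142]
tool_rot: [[-0.088, 0.933, -0.349], [0.996, 0.082, -0.031], [0.0, -0.351, -0.937]]
ft_force: [1.9, 0.6, 3.1]
grip_width: 0.0114
gripper_force: 60.9
```

Call:
{"fn": "arm_command", "kwargs": {
  "deltas": [
    {"rx":0,"ry":0,"rz":0,"dx":0,"dy":0,"dz":0,"fingers":0.04},
    {"rx":0,"ry":0,"rz":0,"dx":0,"dy":0,"dz":0,"fingers":0.04},
    {"rx":0,"ry":0,"rz":0,"dx":0,"dy":0,"dz":0,"fingers":0.04},
    {"rx":0,"ry":0,"rz":0,"dx":0,"dy":0,"dz":-0.03,"fingers":0.04},
    {"rx":0,"ry":0,"rz":0,"dx":0,"dy":0,"dz":-0.03,"fingers":0.04},
    {"rx":0,"ry":0,"rz":0,"dx":0,"dy":0,"dz":-0.03,"fingers":0.04},
    {"rx":0,"ry":0,"rz":0,"dx":0,"dy":0,"dz":-0.02,"fingers":0.04}
  ]
}}

```text
time_s: 23.0
position: [0.6832, 0.1429, 0.2463]
tool_rot: [[-0.088, 0.933, -0.349], [0.996, 0.082, -0.031], [-0.0, -0.35, -0.937]]
ft_force: [0.5, -0.3, -1.2]
grip_width: 0.0399
gripper_force: 0.0
```

```bash
cat > chk.py <<'E'
from fit import *
from plan import plan
import sys
np.set_printoptions(precision=4,suppress=True)
plan()
Y=.089;ex=np.array([np.cos(Y),np.sin(Y),0]);ey=np.array([-np.sin(Y),np.cos(Y),0])
MAT={"yellow":(.592,.1351),"red":(.6006,.0365),"green":(.610,-.0653)}
def board(p,mat):
    # p: foot offset along ex, ey, tilt
    th=p[2];F=np.array([*mat,.001+.006*np.sin(th)])+p[0]*ex+p[1]*ey
    u=np.sin(th)*ex+np.cos(th)*np.array([0,0,1]);n=np.cos(th)*ex-np.sin(th)*np.array([0,0,1])
    b=lambda w,a,c:np.array([F+s*.006*n+r*w*ey+t*u for s in(-1,1) for r in(-.5,.5) for t in(a,c)])
    return b(.08,0,.13),b(.03,.13,.191)
if __name__=="__main__":
    T=env.get_image("top");C=env.get_image("scene")
    for k in sys.argv[2:]:
        for n,p in(("T",T),("C",C)):
            print(k,n,[(np.round(r["box"],1).tolist(),np.round(r["p"],2)) for r in env.look_for("board_"+k,p)[:1]],[(at_z(p,r["location"],.003)-[*MAT[k],0])@np.array([ex,ey]).T for r in env.tip_of("board_"+k,p)[:1]])
            for th in(.33,.38,.43):
                q=np.array([proj(p,c) for b in board((0,0,th),MAT[k]) for c in b]);print("  model th",th,q.min(0).round(1),q.max(0).round(1))
    def dr(p,th=.379):
        a=cv2.resize(p["color"],None,fx=4,fy=4,interpolation=cv2.INTER_CUBIC)
        for k in sys.argv[2:]:
            for b in board((0,0,th),MAT[k]):
                q=np.array([(proj(p,c)+.5)*4 for c in b])
                for i,j in((0,1),(2,3),(0,2),(1,3),(4,5),(6,7),(4,6),(5,7),(0,4),(1,5),(2,6),(3,7)):
                    cv2.line(a,tuple(map(int,q[i])),tuple(map(int,q[j])),(255,255,0),1)
        return a
    a=dr(T)[480:760,640:1240];b=dr(C)[740:1040,800:1400]
    cv2.imwrite(f"pics/{sys.argv[1]}.png",np.vstack([a,b]))
E
python3 chk.py c1 yellow
```

```text
t 23.0 p [0.6832 0.1429 0.2463] yang 0.0879 F [ 0.5 -0.3 -1.2] w 0.0399
yellow T [([212.8, 142.5, 224.8, 175.2], np.float64(0.67))] [array([-0.0041,  0.0106])]
  model th 0.33 [193.9 131.4] [225.1 172.6]
  model th 0.38 [193.8 128.8] [225.1 172.5]
  model th 0.43 [193.8 126.4] [225.1 172.4]
yellow C [([309.9, 177.6, 339.6, 205.4], np.float64(0.74))] [array([-0.0477, -0.3232])]
  model th 0.33 [299.5 173. ] [338.2 227.9]
  model th 0.38 [299.5 175.5] [340.1 227.9]
  model th 0.43 [299.5 178.2] [342.3 227.8]
```

View pics/c1.png

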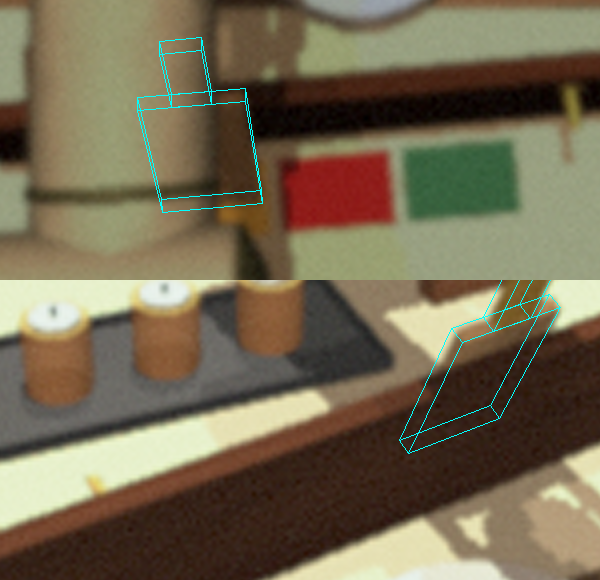

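```bash
python3 -c "
from plan import *
R=Rt(0.01)
plan(((.375,-.280,.294),R),((.375,-.280,.170),R))"
```

```text
t 23.3 p [0.6822 0.1429 0.2426] yang 0.0881 F [-0.4 -0.7  0.3] w 0.0397
turn [-0.3629  0.0141  0.0772] shift [-0.4198 -0.3114 -0.0327] -> tcp [ 0.375  -0.28    0.2753]
turn [0. 0. 0.] shift [0.    0.    0.124] -> tcp [ 0.375  -0.28    0.1513]
```

Call:
{"fn": "arm_command", "kwargs": {
  "deltas": [
    {"rx":-0.121,"ry":0.005,"rz":0.026,"dx":0,"dy":0,"dz":-0.01,"fingers":0.028},
    {"rx":-0.121,"ry":0.005,"rz":0.026,"dx":0,"dy":0,"dz":-0.01,"fingers":0.028},
    {"rx":-0.121,"ry":0.004,"rz":0.025,"dx":0,"dy":0,"dz":-0.01,"fingers":0.028},
    {"rx":0,"ry":0,"rz":0,"dx":-0.035,"dy":-0.026,"dz":0,"fingers":0.028},
    {"rx":0,"ry":0,"rz":0,"dx":-0.035,"dy":-0.026,"dz":0,"fingers":0.028},
    {"rx":0,"ry":0,"rz":0,"dx":-0.035,"dy":-0.026,"dz":0,"fingers":0.028},
    {"rx":0,"ry":0,"rz":0,"dx":-0.035,"dy":-0.026,"dz":0,"fingers":0.028},
    {"rx":0,"ry":0,"rz":0,"dx":-0.035,"dy":-0.026,"dz":0,"fingers":0.028},
    {"rx":0,"ry":0,"rz":0,"dx":-0.035,"dy":-0.026,"dz":0,"fingers":0.028},
    {"rx":0,"ry":0,"rz":0,"dx":-0.035,"dy":-0.026,"dz":0,"fingers":0.028},
    {"rx":0,"ry":0,"rz":0,"dx":-0.035,"dy":-0.026,"dz":0,"fingers":0.028},
    {"rx":0,"ry":0,"rz":0,"dx":-0.035,"dy":-0.026,"dz":0,"fingers":0.028}
  ]
}}

```text
time_s: 24.5
position: [0.4569, -0.1744, 0.2716]
tool_rot: [[-0.01, 1.0, 0.002], [1.0, 0.01, 0.001], [0.001, 0.002, -1.0]]
ft_force: [0.1, -1.3, -0.4]
grip_width: 0.028
gripper_force: 0.0
```

Call:
{"fn": "arm_command", "kwargs": {
  "deltas": [
    {"rx":0,"ry":0,"rz":0,"dx":-0.035,"dy":-0.026,"dz":0,"fingers":0.028},
    {"rx":0,"ry":0,"rz":0,"dx":-0.035,"dy":-0.026,"dz":0,"fingers":0.028},
    {"rx":0,"ry":0,"rz":0,"dx":-0.033,"dy":-0.024,"dz":0,"fingers":0.028},
    {"rx":0,"ry":0,"rz":0,"dx":0,"dy":0,"dz":0,"fingers":0.028},
    {"rx":0,"ry":0,"rz":0,"dx":0,"dy":0,"dz":0,"fingers":0.028}
  ]
}}

```text
time_s: 25.0
position: [0.3833, -0.2774, 0.2715]
tool_rot: [[-0.008, 1.0, 0.002], [1.0, 0.008, 0.001], [0.001, 0.002, -1.0]]
ft_force: [0.1, -0.1, 0.6]
grip_width: 0.028
gripper_force: 0.0
```

```bash
python3 -c "
from plan import *
R=Rt(0.01)
plan(((.375,-.280,.170),R))"
```

```text
t 25.0 p [ 0.3833 -0.2774  0.2715] yang 0.0082 F [ 0.1 -0.1  0.6] w 0.028
turn [ 0.0023 -0.0014 -0.0018] shift [-0.0025 -0.0083  0.1202] -> tcp [ 0.375  -0.28    0.1513]
```

Call:
{"fn": "arm_command", "kwargs": {
  "deltas": [
    {"rx":0,"ry":0,"rz":0,"dx":-0.0025,"dy":-0.008,"dz":0.02,"fingers":0.028},
    {"rx":0,"ry":0,"rz":0,"dx":0,"dy":0,"dz":0.03,"fingers":0.028},
    {"rx":0,"ry":0,"rz":0,"dx":0,"dy":0,"dz":0.03,"fingers":0.028},
    {"rx":0,"ry":0,"rz":0,"dx":0,"dy":0,"dz":0.03,"fingers":0.028},
    {"rx":0,"ry":0,"rz":0,"dx":0,"dy":0,"dz":0.01,"fingers":0.028},
    {"rx":0,"ry":0,"rz":0,"dx":0,"dy":0,"dz":0,"fingers":0.028},
    {"rx":0,"ry":0,"rz":0,"dx":0,"dy":0,"dz":0,"fingers":0.005},
    {"rx":0,"ry":0,"rz":0,"dx":0,"dy":0,"dz":0,"fingers":0.005},
    {"rx":0,"ry":0,"rz":0,"dx":0,"dy":0,"dz":0,"fingers":0.005},
    {"rx":0,"ry":0,"rz":0,"dx":0,"dy":0,"dz":0,"fingers":0.005}
  ]
}}

```text
time_s: 26.0
position: [0.3776, -0.2799, 0.155]
tool_rot: [[-0.013, 1.0, 0.006], [1.0, 0.013, -0.004], [-0.004, 0.006, -1.0]]
ft_force: [-2.8, 3.3, 23.9]
grip_width: 0.0114
gripper_force: 64.6
```

Call:
{"fn": "arm_command", "kwargs": {
  "deltas": [
    {"rx":0,"ry":0,"rz":0,"dx":0,"dy":0,"dz":-0.02,"fingers":0.005},
    {"rx":0,"ry":0,"rz":0,"dx":0,"dy":0,"dz":-0.03,"fingers":0.005},
    {"rx":0,"ry":0,"rz":0,"dx":0,"dy":0,"dz":-0.04,"fingers":0.005},
    {"rx":0,"ry":0,"rz":0,"dx":0,"dy":0,"dz":-0.04,"fingers":0.005},
    {"rx":0,"ry":0,"rz":0,"dx":0.035,"dy":0,"dz":0,"fingers":0.005},
    {"rx":0,"ry":0,"rz":0,"dx":0.035,"dy":0,"dz":0,"fingers":0.005},
    {"rx":0,"ry":0,"rz":0,"dx":0.035,"dy":0,"dz":0,"fingers":0.005},
    {"rx":0,"ry":0,"rz":0,"dx":0.035,"dy":0,"dz":0,"fingers":0.005},
    {"rx":0,"ry":0,"rz":0,"dx":0.035,"dy":0,"dz":0,"fingers":0.005},
    {"rx":0,"ry":0,"rz":0,"dx":0.035,"dy":0,"dz":0,"fingers":0.005},
    {"rx":0,"ry":0,"rz":0,"dx":0.035,"dy":0,"dz":0,"fingers":0.005},
    {"rx":0,"ry":0,"rz":0,"dx":0.035,"dy":0,"dz":0,"fingers":0.005}
  ]
}}

```text
time_s: 27.2
position: [0.3723, 0.0024, 0.282]
tool_rot: [[-0.012, 1.0, 0.002], [1.0, 0.012, 0.001], [0.001, 0.002, -1.0]]
ft_force: [0.5, -0.8, -1.7]
grip_width: 0.0111
gripper_force: 59.1
```

Call:
{"fn": "arm_command", "kwargs": {
  "deltas": [
    {"rx":0,"ry":0,"rz":0,"dx":0.006,"dy":0.03,"dz":0,"fingers":0.005},
    {"rx":0,"ry":0,"rz":0,"dx":0.006,"dy":0.03,"dz":0,"fingers":0.005},
    {"rx":0,"ry":0,"rz":0,"dx":0.006,"dy":0.03,"dz":0,"fingers":0.005},
    {"rx":0,"ry":0,"rz":0,"dx":0.006,"dy":0.03,"dz":0,"fingers":0.005},
    {"rx":0,"ry":0,"rz":-0.08,"dx":0,"dy":0.02,"dz":0,"fingers":0.005},
    {"rx":0.12,"ry":0,"rz":0,"dx":0,"dy":0,"dz":0,"fingers":0.005},
    {"rx":0.12,"ry":0,"rz":0,"dx":0,"dy":0,"dz":0,"fingers":0.005},
    {"rx":0.11,"ry":0,"rz":0,"dx":0,"dy":0,"dz":0,"fingers":0.005},
    {"rx":0,"ry":0,"rz":0,"dx":0,"dy":0,"dz":0,"fingers":0.005},
    {"rx":0,"ry":0,"rz":0,"dx":0,"dy":0,"dz":0,"fingers":0.005}
  ]
}}

```text
time_s: 28.2
position: [0.5129, 0.0262, 0.282]
tool_rot: [[-0.092, 0.937, -0.337], [0.996, 0.086, -0.031], [0.0, -0.339, -0.941]]
ft_force: [-0.3, -0.2, -2.2]
grip_width: 0.0111
gripper_force: 59.5
```

```bash
python3 pl.py red .149
python3 - <<'E'
from fit import *
T=env.get_image("top");C=env.get_image("scene")
print([ (np.round(r["box"],1),round(r["p"],2)) for n in("board_green",) for r in env.look_for(n,T)[:2]])
uv=(357.7,216.2);u,v=map(int,uv);m=mask(T,uv,22,(u-12,v-6,u+12,v+7))
ys,xs=np.mgrid[:m.shape[0],:m.shape[1]];print(at_z(T,((m*xs).sum()/m.sum(),(m*ys).sum()/m.sum()),.197),m.sum())
E
```

```text
t 28.2 p [0.5129 0.0262 0.282 ] yang 0.0917 F [-0.3 -0.2 -2.2] w 0.0111
turn [0.0034 0.0008 0.0025] shift [0.0025 0.1612 0.036 ] -> tcp [0.6514 0.041  0.1931]
turn [0. 0. 0.] shift [0.     0.0137 0.0376] -> tcp [0.6514 0.041  0.1531]
turn [0. 0. 0.] shift [0.     0.0031 0.0085] -> tcp [0.6514 0.041  0.1441]
[(array([336.6, 213.1, 367.5, 228. ]), 0.69)]
[ 0.4164215  -0.28058826  0.197     ] 45.328387349804764
```

Call:
{"fn": "arm_command", "kwargs": {
  "deltas": [
    {"rx":0.003,"ry":0,"rz":0.002,"dx":0.0025,"dy":0.03,"dz":0,"fingers":0.005},
    {"rx":0,"ry":0,"rz":0,"dx":0,"dy":0.03,"dz":0,"fingers":0.005},
    {"rx":0,"ry":0,"rz":0,"dx":0,"dy":0.03,"dz":0,"fingers":0.005},
    {"rx":0,"ry":0,"rz":0,"dx":0,"dy":0.024,"dz":0.012,"fingers":0.005},
    {"rx":0,"ry":0,"rz":0,"dx":0,"dy":0.024,"dz":0.012,"fingers":0.005},
    {"rx":0,"ry":0,"rz":0,"dx":0,"dy":0.023,"dz":0.012,"fingers":0.005},
    {"rx":0,"ry":0,"rz":0,"dx":0,"dy":0,"dz":0,"fingers":0.005},
    {"rx":0,"ry":0,"rz":0,"dx":0,"dy":0,"dz":0,"fingers":0.005}
  ]
}}

```text
time_s: 29.15
position: [0.6508, 0.0399, 0.1943]
tool_rot: [[-0.088, 0.936, -0.341], [0.996, 0.082, -0.031], [-0.001, -0.342, -0.94]]
ft_force: [-0.1, 0.4, -1.2]
grip_width: 0.0111
gripper_force: 60.1
```

Call:
{"fn": "arm_command", "kwargs": {
  "deltas": [
    {"rx":0,"ry":0,"rz":0,"dx":0,"dy":0.005,"dz":0.013,"fingers":0.005},
    {"rx":0,"ry":0,"rz":0,"dx":0,"dy":0.005,"dz":0.013,"fingers":0.005},
    {"rx":0,"ry":0,"rz":0,"dx":0,"dy":0.004,"dz":0.012,"fingers":0.005},
    {"rx":0,"ry":0,"rz":0,"dx":0,"dy":0.003,"dz":0.007,"fingers":0.005},
    {"rx":0,"ry":0,"rz":0,"dx":0,"dy":0,"dz":0,"fingers":0.005},
    {"rx":0,"ry":0,"rz":0,"dx":0,"dy":0,"dz":0,"fingers":0.005}
  ]
}}

```text
time_s: 29.75
position: [0.6518, 0.0399, 0.1464]
tool_rot: [[-0.088, 0.936, -0.34], [0.996, 0.082, -0.031], [-0.001, -0.342, -0.94]]
ft_force: [-0.4, 0.1, -2.1]
grip_width: 0.0114
gripper_force: 60.1
```

```bash
python3 pl.py red .149
```

```text
t 29.8 p [0.6518 0.0399 0.1464] yang 0.0878 F [-0.4  0.1 -2.1] w 0.0114
turn [ 0.0003  0.0008 -0.0011] shift [ 0.0012 -0.0163 -0.0437] -> tcp [0.6514 0.041  0.1931]
turn [0. 0. 0.] shift [0.     0.0137 0.0376] -> tcp [0.6514 0.041  0.1531]
turn [0. 0. 0.] shift [0.     0.0031 0.0085] -> tcp [0.6514 0.041  0.1441]
```

Call:
{"fn": "arm_command", "kwargs": {
  "deltas": [
    {"rx":0.01,"ry":0,"rz":0,"dx":0.001,"dy":0.002,"dz":0.002,"fingers":0.005},
    {"rx":0,"ry":0,"rz":0,"dx":0,"dy":0,"dz":0.002,"fingers":0.005},
    {"rx":0,"ry":0,"rz":0,"dx":0,"dy":0,"dz":0,"fingers":0.005},
    {"rx":0,"ry":0,"rz":0,"dx":0,"dy":0,"dz":0,"fingers":0.005}
  ]
}}

```text
time_s: 30.15
position: [0.6523, 0.0409, 0.1415]
tool_rot: [[-0.088, 0.933, -0.35], [0.996, 0.082, -0.032], [-0.001, -0.351, -0.936]]
ft_force: [1.4, 0.6, -0.2]
grip_width: 0.0114
gripper_force: 60.5
```

Call:
{"fn": "arm_command", "kwargs": {
  "deltas": [
    {"rx":0,"ry":0,"rz":0,"dx":0,"dy":0,"dz":0,"fingers":0.04},
    {"rx":0,"ry":0,"rz":0,"dx":0,"dy":0,"dz":0,"fingers":0.04},
    {"rx":0,"ry":0,"rz":0,"dx":0,"dy":0,"dz":0,"fingers":0.04},
    {"rx":0,"ry":0,"rz":0,"dx":0,"dy":0,"dz":-0.03,"fingers":0.04},
    {"rx":0,"ry":0,"rz":0,"dx":0,"dy":0,"dz":-0.03,"fingers":0.04},
    {"rx":0,"ry":0,"rz":0,"dx":0,"dy":0,"dz":-0.03,"fingers":0.04},
    {"rx":0,"ry":0,"rz":0,"dx":0,"dy":0,"dz":-0.03,"fingers":0.04},
    {"rx":0,"ry":0,"rz":0,"dx":0,"dy":0,"dz":0,"fingers":0.04}
  ]
}}

```text
time_s: 30.95
position: [0.6954, 0.0448, 0.2571]
tool_rot: [[-0.088, 0.935, -0.344], [0.996, 0.082, -0.033], [-0.002, -0.345, -0.939]]
ft_force: [0.6, 0.0, -0.5]
grip_width: 0.0398
gripper_force: 0.0
```

```bash
python3 chk.py c2 yellow red >/dev/null;python3 -c "
from plan import *
R=Rt(0.01)
plan(((.416,-.280,.294),R),((.416,-.280,.170),R))"
```

```text
t 31.4 p [0.694  0.0448 0.2533] yang 0.0879 F [-0.8 -0.7 -0.1] w 0.0402
turn [-0.3602  0.0149  0.0772] shift [-0.322  -0.2813 -0.022 ] -> tcp [ 0.416  -0.28    0.2753]
turn [0. 0. 0.] shift [0.    0.    0.124] -> tcp [ 0.416  -0.28    0.1513]
```

View pics/c2.png

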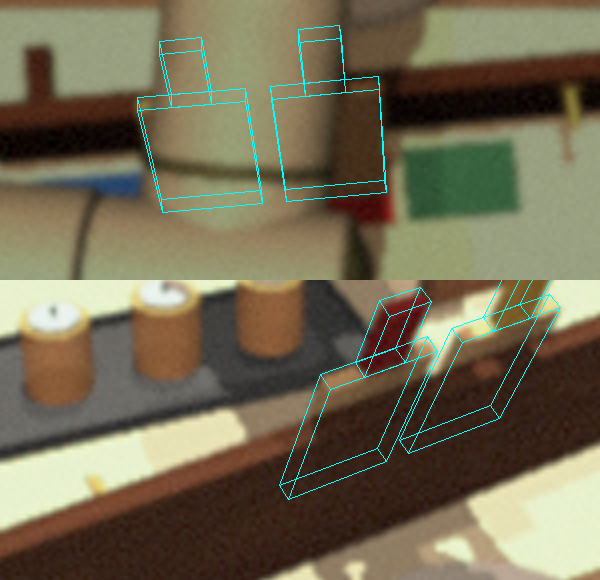

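Call:
{"fn": "arm_command", "kwargs": {
  "deltas": [
    {"rx":-0.12,"ry":0.005,"rz":0.026,"dx":0,"dy":0,"dz":-0.01,"fingers":0.035},
    {"rx":-0.12,"ry":0.005,"rz":0.026,"dx":0,"dy":0,"dz":-0.01,"fingers":0.035},
    {"rx":-0.12,"ry":0.005,"rz":0.025,"dx":0,"dy":0,"dz":-0.01,"fingers":0.035},
    {"rx":0,"ry":0,"rz":0,"dx":-0.03,"dy":-0.027,"dz":0,"fingers":0.035},
    {"rx":0,"ry":0,"rz":0,"dx":-0.03,"dy":-0.027,"dz":0,"fingers":0.035},
    {"rx":0,"ry":0,"rz":0,"dx":-0.03,"dy":-0.027,"dz":0,"fingers":0.035},
    {"rx":0,"ry":0,"rz":0,"dx":-0.03,"dy":-0.027,"dz":0,"fingers":0.035},
    {"rx":0,"ry":0,"rz":0,"dx":-0.03,"dy":-0.027,"dz":0,"fingers":0.035},
    {"rx":0,"ry":0,"rz":0,"dx":-0.03,"dy":-0.027,"dz":0,"fingers":0.035},
    {"rx":0,"ry":0,"rz":0,"dx":-0.03,"dy":-0.027,"dz":0,"fingers":0.035},
    {"rx":0,"ry":0,"rz":0,"dx":-0.03,"dy":-0.027,"dz":0,"fingers":0.035},
    {"rx":0,"ry":0,"rz":0,"dx":-0.03,"dy":-0.027,"dz":0,"fingers":0.035}
  ]
}}

```text
time_s: 32.65
position: [0.4596, -0.228, 0.2826]
tool_rot: [[-0.01, 1.0, 0.001], [1.0, 0.01, -0.0], [-0.0, 0.001, -1.0]]
ft_force: [0.9, -0.9, -0.7]
grip_width: 0.0351
gripper_force: 0.0
```

Call:
{"fn": "arm_command", "kwargs": {
  "deltas": [
    {"rx":0,"ry":0,"rz":0,"dx":-0.03,"dy":-0.027,"dz":0,"fingers":0.035},
    {"rx":0,"ry":0,"rz":0,"dx":-0.022,"dy":-0.018,"dz":0,"fingers":0.035},
    {"rx":0,"ry":0,"rz":0,"dx":0,"dy":0,"dz":0,"fingers":0.035},
    {"rx":0,"ry":0,"rz":0,"dx":0,"dy":0,"dz":0,"fingers":0.035}
  ]
}}

```text
time_s: 33.05
position: [0.4163, -0.2796, 0.2825]
tool_rot: [[-0.009, 1.0, 0.001], [1.0, 0.009, 0.0], [0.0, 0.001, -1.0]]
ft_force: [-0.1, -0.7, 0.7]
grip_width: 0.0348
gripper_force: 0.0
```

```bash
python3 -c "
from plan import *
R=Rt(0.01)
plan(((.416,-.280,.170),R))"
```

```text
t 33.0 p [ 0.4163 -0.2796  0.2825] yang 0.0089 F [-0.1 -0.7  0.7] w 0.0348
turn [ 0.0006 -0.0001 -0.0011] shift [-0.0003 -0.0003  0.1312] -> tcp [ 0.416  -0.28    0.1513]
```

Call:
{"fn": "arm_command", "kwargs": {
  "deltas": [
    {"rx":0,"ry":0,"rz":0,"dx":0,"dy":0,"dz":0.03,"fingers":0.035},
    {"rx":0,"ry":0,"rz":0,"dx":0,"dy":0,"dz":0.03,"fingers":0.035},
    {"rx":0,"ry":0,"rz":0,"dx":0,"dy":0,"dz":0.03,"fingers":0.035},
    {"rx":0,"ry":0,"rz":0,"dx":0,"dy":0,"dz":0.03,"fingers":0.035},
    {"rx":0,"ry":0,"rz":0,"dx":0,"dy":0,"dz":0.008,"fingers":0.035},
    {"rx":0,"ry":0,"rz":0,"dx":0,"dy":0,"dz":0,"fingers":0.035},
    {"rx":0,"ry":0,"rz":0,"dx":0,"dy":0,"dz":0,"fingers":0.005},
    {"rx":0,"ry":0,"rz":0,"dx":0,"dy":0,"dz":0,"fingers":0.005},
    {"rx":0,"ry":0,"rz":0,"dx":0,"dy":0,"dz":0,"fingers":0.005},
    {"rx":0,"ry":0,"rz":0,"dx":0,"dy":0,"dz":0,"fingers":0.005}
  ]
}}

```text
time_s: 34.05
position: [0.4173, -0.2801, 0.156]
tool_rot: [[-0.01, 1.0, 0.003], [1.0, 0.01, -0.003], [-0.003, 0.003, -1.0]]
ft_force: [-0.6, -0.5, 7.4]
grip_width: 0.0115
gripper_force: 59.5
```

Call:
{"fn": "arm_command", "kwargs": {
  "deltas": [
    {"rx":0,"ry":0,"rz":0,"dx":0,"dy":0,"dz":-0.02,"fingers":0.005},
    {"rx":0,"ry":0,"rz":0,"dx":0,"dy":0,"dz":-0.03,"fingers":0.005},
    {"rx":0,"ry":0,"rz":0,"dx":0,"dy":0,"dz":-0.04,"fingers":0.005},
    {"rx":0,"ry":0,"rz":0,"dx":0,"dy":0,"dz":-0.04,"fingers":0.005},
    {"rx":0,"ry":0,"rz":0,"dx":0.033,"dy":0.018,"dz":0,"fingers":0.005},
    {"rx":0,"ry":0,"rz":0,"dx":0.033,"dy":0.018,"dz":0,"fingers":0.005},
    {"rx":0,"ry":0,"rz":0,"dx":0.033,"dy":0.018,"dz":0,"fingers":0.005},
    {"rx":0,"ry":0,"rz":0,"dx":0.033,"dy":0.018,"dz":0,"fingers":0.005},
    {"rx":0,"ry":0,"rz":0,"dx":0.033,"dy":0.018,"dz":0,"fingers":0.005},
    {"rx":0,"ry":0,"rz":0,"dx":0.033,"dy":0.018,"dz":0,"fingers":0.005},
    {"rx":0,"ry":0,"rz":-0.08,"dx":0,"dy":0,"dz":0,"fingers":0.005}
  ]
}}

```text
time_s: 35.15
position: [0.5235, -0.0769, 0.2844]
tool_rot: [[-0.095, 0.995, 0.001], [0.995, 0.095, 0.001], [0.001, 0.001, -1.0]]
ft_force: [-0.4, -0.3, -2.8]
grip_width: 0.0115
gripper_force: 59.0
```

Call:
{"fn": "arm_command", "kwargs": {
  "deltas": [
    {"rx":0.12,"ry":0,"rz":0,"dx":0,"dy":0,"dz":0,"fingers":0.005},
    {"rx":0.12,"ry":0,"rz":0,"dx":0,"dy":0,"dz":0,"fingers":0.005},
    {"rx":0.11,"ry":0,"rz":0,"dx":0,"dy":0,"dz":0,"fingers":0.005},
    {"rx":0,"ry":0,"rz":0,"dx":0,"dy":0,"dz":0,"fingers":0.005},
    {"rx":0,"ry":0,"rz":0,"dx":0,"dy":0,"dz":0,"fingers":0.005}
  ]
}}

```text
time_s: 35.65
position: [0.5227, -0.0804, 0.2841]
tool_rot: [[-0.09, 0.936, -0.339], [0.996, 0.085, -0.031], [0.0, -0.341, -0.94]]
ft_force: [0.1, -0.7, -2.7]
grip_width: 0.0115
gripper_force: 59.3
```

```bash
python3 pl.py green .149
```

```text
t 35.6 p [ 0.5227 -0.0804  0.2841] yang 0.0906 F [ 0.1 -0.7 -2.7] w 0.0115
turn [0.0014 0.0003 0.0015] shift [0.0073 0.1619 0.0379] -> tcp [ 0.6608 -0.0608  0.1931]
turn [0. 0. 0.] shift [0.     0.0137 0.0376] -> tcp [ 0.6608 -0.0608  0.1531]
turn [0. 0. 0.] shift [0.     0.0031 0.0085] -> tcp [ 0.6608 -0.0608  0.1441]
```

Call:
{"fn": "arm_command", "kwargs": {
  "deltas": [
    {"rx":0.001,"ry":0,"rz":0.002,"dx":0.007,"dy":0.03,"dz":0,"fingers":0.005},
    {"rx":0,"ry":0,"rz":0,"dx":0,"dy":0.03,"dz":0,"fingers":0.005},
    {"rx":0,"ry":0,"rz":0,"dx":0,"dy":0.03,"dz":0,"fingers":0.005},
    {"rx":0,"ry":0,"rz":0,"dx":0,"dy":0.024,"dz":0.012,"fingers":0.005},
    {"rx":0,"ry":0,"rz":0,"dx":0,"dy":0.024,"dz":0.012,"fingers":0.005},
    {"rx":0,"ry":0,"rz":0,"dx":0,"dy":0.024,"dz":0.013,"fingers":0.005},
    {"rx":0,"ry":0,"rz":0,"dx":0,"dy":0,"dz":0,"fingers":0.005},
    {"rx":0,"ry":0,"rz":0,"dx":0,"dy":0.005,"dz":0.013,"fingers":0.005},
    {"rx":0,"ry":0,"rz":0,"dx":0,"dy":0.005,"dz":0.013,"fingers":0.005},
    {"rx":0,"ry":0,"rz":0,"dx":0,"dy":0.004,"dz":0.012,"fingers":0.005},
    {"rx":0,"ry":0,"rz":0,"dx":0,"dy":0.002,"dz":0.006,"fingers":0.005},
    {"rx":0,"ry":0,"rz":0,"dx":0,"dy":0,"dz":0,"fingers":0.005}
  ]
}}

```text
time_s: 36.85
position: [0.6602, -0.0614, 0.1472]
tool_rot: [[-0.088, 0.935, -0.343], [0.996, 0.082, -0.031], [-0.0, -0.344, -0.939]]
ft_force: [-0.3, 0.2, -2.6]
grip_width: 0.011
gripper_force: 60.0
```

Call:
{"fn": "arm_command", "kwargs": {
  "deltas": [
    {"rx":0,"ry":0,"rz":0,"dx":0,"dy":0,"dz":0,"fingers":0.005},
    {"rx":0,"ry":0,"rz":0,"dx":0,"dy":0,"dz":0,"fingers":0.005}
  ]
}}

```text
time_s: 37.05
position: [0.6609, -0.0614, 0.1482]
tool_rot: [[-0.088, 0.936, -0.341], [0.996, 0.082, -0.031], [-0.001, -0.342, -0.94]]
ft_force: [0.1, -0.6, -3.2]
grip_width: 0.0116
gripper_force: 60.0
```

```bash
python3 pl.py green .150
```

```text
t 37.0 p [ 0.6609 -0.0614  0.1482] yang 0.0878 F [ 0.1 -0.6 -3.2] w 0.0116
turn [ 0.      0.001  -0.0011] shift [ 0.0006 -0.0155 -0.0431] -> tcp [ 0.6611 -0.0607  0.194 ]
turn [0. 0. 0.] shift [0.     0.0137 0.0376] -> tcp [ 0.6611 -0.0607  0.154 ]
turn [0. 0. 0.] shift [0.     0.0031 0.0085] -> tcp [ 0.6611 -0.0607  0.145 ]
```

Call:
{"fn": "arm_command", "kwargs": {
  "deltas": [
    {"rx":0.01,"ry":0,"rz":0,"dx":0.0006,"dy":0.003,"dz":0.0025,"fingers":0.005},
    {"rx":0,"ry":0,"rz":0,"dx":0,"dy":0,"dz":0.002,"fingers":0.005},
    {"rx":0,"ry":0,"rz":0,"dx":0,"dy":0,"dz":0,"fingers":0.005},
    {"rx":0,"ry":0,"rz":0,"dx":0,"dy":0,"dz":0,"fingers":0.005}
  ]
}}

```text
time_s: 37.45
position: [0.6623, -0.0605, 0.1425]
tool_rot: [[-0.088, 0.933, -0.35], [0.996, 0.082, -0.032], [-0.001, -0.351, -0.936]]
ft_force: [2.9, 0.6, 3.6]
grip_width: 0.0112
gripper_force: 60.8
```

Call:
{"fn": "arm_command", "kwargs": {
  "deltas": [
    {"rx":0,"ry":0,"rz":0,"dx":0,"dy":0,"dz":0,"fingers":0.04},
    {"rx":0,"ry":0,"rz":0,"dx":0,"dy":0,"dz":0,"fingers":0.04},
    {"rx":0,"ry":0,"rz":0,"dx":0,"dy":0,"dz":0,"fingers":0.04},
    {"rx":0,"ry":0,"rz":0,"dx":0,"dy":0,"dz":-0.03,"fingers":0.04},
    {"rx":0,"ry":0,"rz":0,"dx":0,"dy":0,"dz":-0.03,"fingers":0.04},
    {"rx":0,"ry":0,"rz":0,"dx":0,"dy":0,"dz":-0.03,"fingers":0.04},
    {"rx":0,"ry":0,"rz":0,"dx":0,"dy":0,"dz":-0.03,"fingers":0.04},
    {"rx":-0.12,"ry":0.005,"rz":0.026,"dx":0,"dy":0,"dz":-0.01,"fingers":0.04},
    {"rx":-0.12,"ry":0.005,"rz":0.026,"dx":0,"dy":0,"dz":-0.01,"fingers":0.04},
    {"rx":-0.12,"ry":0.004,"rz":0.026,"dx":0,"dy":0,"dz":-0.01,"fingers":0.04}
  ]
}}

```text
time_s: 38.45
position: [0.7116, -0.0563, 0.2834]
tool_rot: [[-0.008, 1.0, 0.005], [1.0, 0.008, -0.001], [-0.001, 0.005, -1.0]]
ft_force: [-0.0, -0.2, 0.6]
grip_width: 0.04
gripper_force: 0.0
```

Call:
{"fn": "arm_command", "kwargs": {
  "deltas": [
    {"rx":0,"ry":0,"rz":0,"dx":0,"dy":-0.04,"dz":0,"fingers":0.04},
    {"rx":0,"ry":0,"rz":0,"dx":0,"dy":-0.04,"dz":0,"fingers":0.04},
    {"rx":0,"ry":0,"rz":0,"dx":0,"dy":-0.04,"dz":0,"fingers":0.04},
    {"rx":0,"ry":0,"rz":0,"dx":0,"dy":-0.04,"dz":0,"fingers":0.04},
    {"rx":0,"ry":0,"rz":0,"dx":0,"dy":-0.04,"dz":0,"fingers":0.04},
    {"rx":0,"ry":0,"rz":0,"dx":0,"dy":-0.04,"dz":0,"fingers":0.04},
    {"rx":0,"ry":0,"rz":0,"dx":0,"dy":-0.03,"dz":0,"fingers":0.03},
    {"rx":0,"ry":0,"rz":0,"dx":0,"dy":-0.03,"dz":0,"fingers":0.03},
    {"rx":0,"ry":0,"rz":0,"dx":0,"dy":0,"dz":0,"fingers":0.03}
  ]
}}

```text
time_s: 39.35
position: [0.4085, -0.0585, 0.2839]
tool_rot: [[-0.009, 1.0, -0.0], [1.0, 0.009, -0.001], [-0.001, -0.0, -1.0]]
ft_force: [0.8, -0.3, -0.4]
grip_width: 0.0298
gripper_force: 0.0
```

```bash
python3 chk.py c3 yellow red green
cat > pins.py <<'E'
from fit import *
T=env.get_image("top")
a=cv2.resize(T["color"][130:170,280:350],None,fx=8,fy=8,interpolation=cv2.INTER_CUBIC)
b=cv2.resize(T["color"][200:235,140:190],None,fx=8,fy=8,interpolation=cv2.INTER_CUBIC)
w=np.zeros((600,560,3),np.uint8);w[:320]=a;w[320:600,:400]=b;cv2.imwrite("pics/p1.png",w)
E
python3 pins.py
```

```text
t 39.4 p [ 0.4085 -0.0585  0.2839] yang 0.0086 F [ 0.8 -0.3 -0.4] w 0.0298
yellow T [([195.1, 129.3, 223.9, 174.2], np.float64(0.66))] [array([-0.0001,  0.0039])]
  model th 0.33 [193.9 131.4] [225.1 172.6]
  model th 0.38 [193.8 128.8] [225.1 172.5]
  model th 0.43 [193.8 126.4] [225.1 172.4]
yellow C [([307.9, 173.2, 341.8, 204.6], np.float64(0.66))] []
  model th 0.33 [299.5 173. ] [338.2 227.9]
  model th 0.38 [299.5 175.5] [340.1 227.9]
  model th 0.43 [299.5 178.2] [342.3 227.8]
red T [([229.5, 127.9, 256.5, 171.5], np.float64(0.92))] [array([-0.009 , -0.0104])]
  model th 0.33 [227.3 128.4] [256.  169.9]
  model th 0.38 [227.2 125.8] [256.  169.8]
  model th 0.43 [227.1 123.4] [256.  169.7]
red C [([276.7, 188.8, 306.9, 219.4], np.float64(0.76))] [array([0.0264, 0.3679])]
  model th 0.33 [269.5 183.6] [307.6 239.5]
  model th 0.38 [269.5 186.3] [308.9 239.5]
  model th 0.43 [269.5 189.2] [310.3 239.5]
green T [([265.2, 126.3, 289.6, 167.4], np.float64(0.84))] [array([ 0.0014, -0.0115])]
  model th 0.33 [261.7 125.1] [289.2 166.9]
  model th 0.38 [261.5 122.6] [288.9 166.8]
  model th 0.43 [261.4 120.2] [288.6 166.8]
green C [([242.3, 201.2, 273.9, 232.1], np.float64(0.59))] []
  model th 0.33 [235.9 195.8] [273.2 252.7]
  model th 0.38 [235.9 198.7] [274.5 252.7]
  model th 0.43 [235.9 201.7] [275.7 252.6]
```

View pics/c3.png

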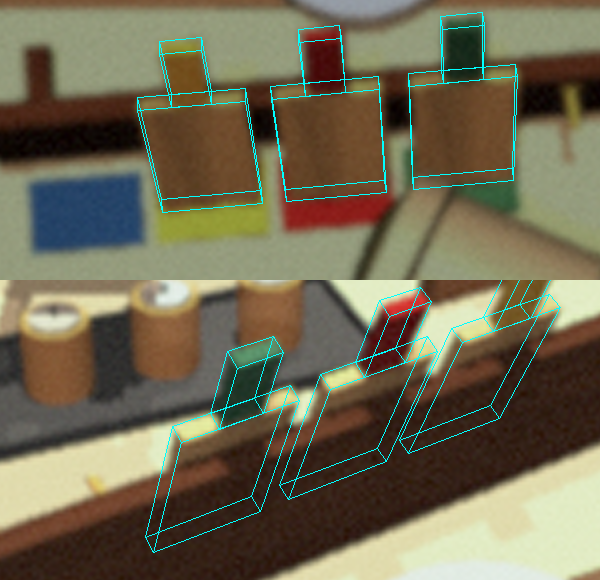

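View pics/p1.png

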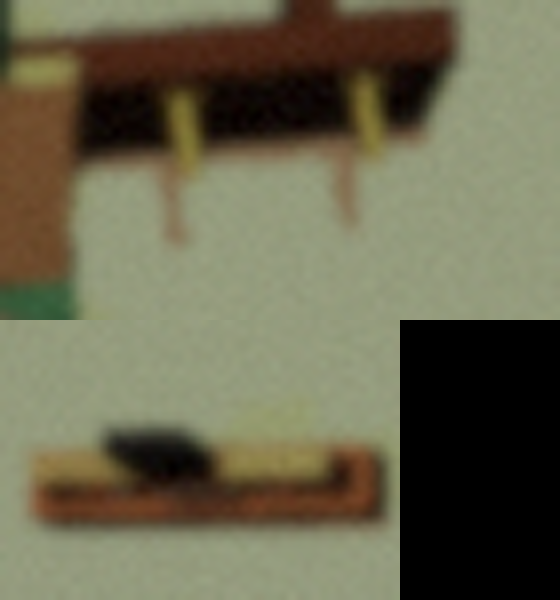

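```bash
cat > pins2.py <<'E'
from fit import *
np.set_printoptions(precision=4,suppress=True)
T=env.get_image("top")
Y=.089;ex=np.array([np.cos(Y),np.sin(Y),0]);ey=np.array([-np.sin(Y),np.cos(Y),0]);O=np.array([.6414,.088,0])
def pin(px,py,w=.008):
    c=[O+ex*(px-d)+ey*(py+s*w/2)+[0,0,z] for s in(-1,1) for d,z0 in((.0,.080),(.034,.083)) for z in(z0-.004,z0+.004)]
    return np.array(c)
def mk(uv,roi,tol): return mask(T,uv,tol,roi)
m=np.clip(mk((302.6,145),(297,139,311,153),34)+mk((325.7,143),(320,137,333,151),34),0,1)
print(m.sum())
x,f=fit([(T,m,lambda p:[pin(p[0],p[1]),pin(p[0],p[1]-.07)],1)],[0,-.235],[.005,.005])
pl=O+ex*(x[0]-.012)+ey*x[1];pr=pl-.07*ey
print("pins",x,f,pl,pr)
for n in("pin_left","pin_right"): print(n,[(at_z(T,r["location"],.081),round(r["p"],2)) for r in env.tip_of(n,T)[:1]])
# sign plate top
mp=mask(T,(173,217.6),30,(142,212,186,222));hd=mask(T,(160,216.5),34,(150,208,170,224));W=1-(cv2.dilate(hd,np.ones((3,3)))>.3)
for t in (24,34):
    mp=mask(T,(173,217.6),t,(142,212,186,222))
    x,f=fit([(T,mp,lambda p:[box(p[0],p[1],p[2],.01,.11,.0805,.081)],W)],[.425,.272,0.02],[.005,.005,.03]);print("sign plate",x,f,mp.sum())
x,f=fit([(T,hd,lambda p:[box(p[0],p[1],p[2],.01,.03,.081,.142)],1)],[.425,.272,0.02],[.005,.005,.03]);print("handle",x,f)
E
python3 pins2.py
```

```text
172.8121284114517
pins [-0.0005 -0.2343] 0.5985965368666568 [ 0.6498 -0.1465  0.    ] [ 0.656  -0.2162  0.    ]
pin_left [(array([ 0.6488, -0.1438,  0.081 ]), 0.82)]
pin_right [(array([ 0.6556, -0.2157,  0.081 ]), 0.78)]
sign plate [0.4338 0.2732 0.0209] 0.5559674486246531 201.9116274645782
sign plate [0.4338 0.2699 0.0593] 0.6726365254334261 296.1566964066973
handle [0.4233 0.2726 0.0337] 0.3290757739505811
```

Run:
```python
from fit import *
np.set_printoptions(precision=4,suppress=True,linewidth=250)
Ts=[env.get_image("top") for _ in range(6)];T=Ts[0]
im=np.mean([cv2.cvtColor(t["color"].astype(np.float32)/255,cv2.COLOR_BGR2LAB) for t in Ts],0)
b=im[...,2]
for u0,v0,z in((303,145,.082),(326,143,.082)):
    for v in range(v0-4,v0+4):
        r=b[v,u0-6:u0+7].copy();r=np.clip(r-np.median(np.sort(r)[:6])-3,0,None);c=u0-6+(r*np.arange(13)).sum()/r.sum()
        print(v,round(c,2),r.sum().round(1),at_z(T,(c,v),z)[:2],end=" | ")
    print()
print("L", im[206:230,140:190,0].astype(int)[::1,::2])
print("a", im[206:230,140:190,1].astype(int)[::1,::2])
```

```text
141 302.17 78.2 [ 0.6625 -0.1448] | 142 302.16 106.6 [ 0.6593 -0.1447] | 143 302.21 112.9 [ 0.6561 -0.1448] | 144 302.32 115.7 [ 0.653  -0.1451] | 145 302.49 120.4 [ 0.6498 -0.1455] | 146 302.64 116.2 [ 0.6466 -0.1459] | 147 302.9 89.4 [ 0.6435 -0.1466] | 148 303.1 65.7 [ 0.6403 -0.1472] | 
139 325.07 72.8 [ 0.6686 -0.2147] | 140 325.1 101.2 [ 0.6654 -0.2147] | 141 325.16 105.2 [ 0.6622 -0.2148] | 142 325.25 111.6 [ 0.6591 -0.215 ] | 143 325.43 115.4 [ 0.6559 -0.2154] | 144 325.66 115.8 [ 0.6527 -0.216 ] | 145 325.93 95.6 [ 0.6496 -0.2167] | 146 325.94 60.7 [ 0.6464 -0.2167] | 
L [[62 62 62 62 63 62 62 62 63 62 62 62 63 62 62 62 62 63 63 63 62 62 62 63 62]
 [62 62 62 62 62 62 62 62 63 63 63 62 63 62 62 62 62 62 62 62 63 62 62 62 62]
 [62 62 62 62 63 62 63 62 62 62 62 62 62 62 62 62 62 62 62 62 62 62 62 63 63]
 [63 62 62 62 62 62 62 62 62 62 63 62 62 63 63 63 62 63 62 62 62 63 63 62 62]
 [62 62 62 62 63 62 62 62 62 62 62 62 62 63 62 62 62 62 62 62 62 62 63 62 62]
 [62 62 62 62 62 62 62 62 62 61 61 62 62 62 62 62 62 62 62 62 63 62 62 62 63]
 [63 62 62 62 62 62 61 58 57 57 57 58 61 62 6
[... 3134 characters left out ...]
  16  16  16  16  17  16  13  13  13  13  16  16  14  14  14  15  15  16  10  -5]
 [ -8  -6   4  11  12  12  13  13  13  14  12  10  10  11  11  10  11  10   9   9   9   9   9   5  -4]
 [ -7  -7  -3   0   2   2   2   2   2   3   2   1   1   1   1   1   1   1   1   1   1   1   1   0  -4]
 [ -7  -7  -7  -5  -5  -4  -4  -4  -4  -4  -4  -4  -4  -4  -3  -3  -4  -4  -4  -4  -3  -3  -3  -3  -5]
 [ -8  -8  -7  -7  -7  -7  -7  -7  -7  -7  -7  -7  -7  -7  -6  -7  -6  -6  -7  -6  -6  -6  -6  -6  -7]
 [ -7  -8  -7  -8  -7  -8  -7  -7  -8  -7  -8  -7  -7  -7  -7  -7  -7  -7  -7  -7  -7  -7  -7  -7  -7]
 [ -7  -7  -7  -8  -8  -7  -7  -7  -7  -8  -7  -7  -8  -7  -8  -7  -7  -7  -7  -8  -7  -8  -7  -7  -7]]
```

Run:
```python
from plan import *
T=env.get_image("top")
print("handle",at_z(T,(158.3,215.4),.142),"plate",at_z(T,(161.7,217.3),.081),at_z(T,(143.2,217.5),.081),at_z(T,(180.2,217.1),.081))
R=Rt(.02)
C=env.get_image("scene")
for n in("sign","holder"):
    for k,p in(("T",T),("C",C)): print(n,k,[(at_z(p,r["location"],.006 if n=="sign" else 0),round(r["p"],2)) for r in env.tip_of(n,p)[:1]])
for n in("hole_left","hole_right"): print(n,[(at_z(C,r["location"],.063),round(r["p"],2)) for r in env.tip_of(n,C)[:1]])
```

```text
handle [0.4262 0.2721 0.142 ] plate [0.4291 0.2752 0.081 ] [0.4286 0.33   0.081 ] [0.4296 0.2204 0.081 ]
sign T [(array([0.4315, 0.2779, 0.006 ]), 0.7)]
sign C [(array([0.4417, 0.2759, 0.006 ]), 0.65)]
holder T [(array([0.4282, 0.2686, 0.    ]), 0.51)]
holder C [(array([0.4313, 0.2715, 0.    ]), 0.65)]
hole_left [(array([0.4362, 0.3037, 0.063 ]), 0.8)]
hole_right [(array([0.4227, 0.2342, 0.063 ]), 0.86)]
```

Call:
{"fn": "arm_command", "kwargs": {
  "deltas": [
    {"rx":0,"ry":0,"rz":-0.007,"dx":0.033,"dy":0.002,"dz":0,"fingers":0.03},
    {"rx":0,"ry":0,"rz":0,"dx":0.033,"dy":0.002,"dz":0,"fingers":0.03},
    {"rx":0,"ry":0,"rz":0,"dx":0.033,"dy":0.002,"dz":0,"fingers":0.03},
    {"rx":0,"ry":0,"rz":0,"dx":0.033,"dy":0.002,"dz":0,"fingers":0.03},
    {"rx":0,"ry":0,"rz":0,"dx":0.033,"dy":0.002,"dz":0,"fingers":0.03},
    {"rx":0,"ry":0,"rz":0,"dx":0.033,"dy":0.002,"dz":0,"fingers":0.03},
    {"rx":0,"ry":0,"rz":0,"dx":0.033,"dy":0.003,"dz":0,"fingers":0.03},
    {"rx":0,"ry":0,"rz":0,"dx":0.033,"dy":0.003,"dz":0,"fingers":0.03},
    {"rx":0,"ry":0,"rz":0,"dx":0.033,"dy":0.003,"dz":0,"fingers":0.03},
    {"rx":0,"ry":0,"rz":0,"dx":0.033,"dy":0.003,"dz":0,"fingers":0.03},
    {"rx":0,"ry":0,"rz":0,"dx":0,"dy":0,"dz":0.04,"fingers":0.03},
    {"rx":0,"ry":0,"rz":0,"dx":0,"dy":0,"dz":0.03,"fingers":0.03}
  ]
}}

```text
time_s: 42.15
position: [0.4296, 0.2721, 0.2115]
tool_rot: [[-0.018, 1.0, -0.001], [1.0, 0.018, -0.001], [-0.001, -0.001, -1.0]]
ft_force: [0.1, -0.2, -0.9]
grip_width: 0.0302
gripper_force: 0.0
```

Call:
{"fn": "arm_command", "kwargs": {
  "deltas": [
    {"rx":0,"ry":0,"rz":0,"dx":0,"dy":0,"dz":0,"fingers":0.03},
    {"rx":0,"ry":0,"rz":0,"dx":0,"dy":0,"dz":0,"fingers":0.03}
  ]
}}

```text
time_s: 42.35
position: [0.4304, 0.2713, 0.2139]
tool_rot: [[-0.016, 1.0, 0.0], [1.0, 0.016, -0.001], [-0.001, -0.0, -1.0]]
ft_force: [0.1, -0.4, 0.5]
grip_width: 0.03
gripper_force: 0.0
```

```bash
python3 -c "
from plan import *
R=Rt(0.015)
plan(((.428,.274,.118),R))"
```

```text
t 42.4 p [0.4304 0.2713 0.2139] yang 0.0162 F [ 0.1 -0.4  0.5] w 0.03
turn [-0.      0.0009  0.0012] shift [ 0.0027 -0.0023  0.1146] -> tcp [0.428  0.274  0.0993]
```

Call:
{"fn": "arm_command", "kwargs": {
  "deltas": [
    {"rx":0,"ry":0,"rz":0,"dx":0.0025,"dy":-0.002,"dz":0.03,"fingers":0.03},
    {"rx":0,"ry":0,"rz":0,"dx":0,"dy":0,"dz":0.03,"fingers":0.03},
    {"rx":0,"ry":0,"rz":0,"dx":0,"dy":0,"dz":0.03,"fingers":0.03},
    {"rx":0,"ry":0,"rz":0,"dx":0,"dy":0,"dz":0.022,"fingers":0.03},
    {"rx":0,"ry":0,"rz":0,"dx":0,"dy":0,"dz":0,"fingers":0.03},
    {"rx":0,"ry":0,"rz":0,"dx":0,"dy":0,"dz":0,"fingers":0.005},
    {"rx":0,"ry":0,"rz":0,"dx":0,"dy":0,"dz":0,"fingers":0.005},
    {"rx":0,"ry":0,"rz":0,"dx":0,"dy":0,"dz":0,"fingers":0.005},
    {"rx":0,"ry":0,"rz":0,"dx":0,"dy":0,"dz":0,"fingers":0.005},
    {"rx":0,"ry":0,"rz":0,"dx":0,"dy":0,"dz":0,"fingers":0.005}
  ]
}}

```text
time_s: 43.35
position: [0.4291, 0.274, 0.1032]
tool_rot: [[-0.016, 1.0, 0.004], [1.0, 0.016, 0.0], [0.0, 0.004, -1.0]]
ft_force: [1.0, -0.5, 7.1]
grip_width: 0.009
gripper_force: 59.8
```

Call:
{"fn": "arm_command", "kwargs": {
  "deltas": [
    {"rx":0,"ry":0,"rz":0,"dx":0,"dy":0,"dz":-0.02,"fingers":0.005},
    {"rx":0,"ry":0,"rz":0,"dx":0,"dy":0,"dz":-0.03,"fingers":0.005},
    {"rx":0,"ry":0,"rz":0,"dx":0,"dy":0,"dz":-0.04,"fingers":0.005},
    {"rx":0,"ry":0,"rz":0,"dx":0,"dy":0,"dz":-0.04,"fingers":0.005},
    {"rx":0,"ry":0,"rz":0,"dx":-0.035,"dy":0,"dz":0,"fingers":0.005},
    {"rx":0,"ry":0,"rz":0,"dx":-0.035,"dy":0,"dz":0,"fingers":0.005},
    {"rx":0,"ry":0,"rz":0,"dx":-0.035,"dy":0,"dz":0,"fingers":0.005},
    {"rx":0,"ry":0,"rz":0,"dx":-0.035,"dy":0,"dz":0,"fingers":0.005},
    {"rx":0,"ry":0,"rz":0,"dx":-0.035,"dy":0,"dz":0,"fingers":0.005},
    {"rx":0,"ry":0,"rz":0,"dx":-0.035,"dy":0,"dz":0,"fingers":0.005},
    {"rx":0,"ry":0,"rz":0,"dx":-0.035,"dy":0,"dz":0,"fingers":0.005},
    {"rx":0,"ry":0,"rz":0,"dx":-0.035,"dy":0,"dz":0,"fingers":0.005}
  ]
}}

```text
time_s: 44.55
position: [0.4323, -0.0076, 0.2323]
tool_rot: [[-0.016, 1.0, 0.001], [1.0, 0.016, -0.002], [-0.002, 0.001, -1.0]]
ft_force: [0.3, -0.2, -2.3]
grip_width: 0.009
gripper_force: 58.8
```

Call:
{"fn": "arm_command", "kwargs": {
  "deltas": [
    {"rx":0,"ry":0,"rz":0,"dx":-0.035,"dy":0,"dz":0,"fingers":0.005},
    {"rx":0,"ry":0,"rz":0,"dx":-0.035,"dy":0,"dz":0,"fingers":0.005},
    {"rx":0,"ry":0,"rz":0,"dx":-0.035,"dy":0,"dz":0,"fingers":0.005},
    {"rx":0,"ry":0,"rz":0,"dx":-0.035,"dy":0,"dz":0,"fingers":0.005},
    {"rx":0,"ry":0,"rz":0,"dx":-0.035,"dy":0,"dz":0,"fingers":0.005},
    {"rx":0,"ry":0,"rz":-0.073,"dx":0,"dy":0,"dz":0,"fingers":0.005},
    {"rx":0,"ry":0,"rz":0,"dx":0,"dy":0.03,"dz":0,"fingers":0.005},
    {"rx":0,"ry":0,"rz":0,"dx":0,"dy":0.03,"dz":0,"fingers":0.005},
    {"rx":0,"ry":0,"rz":0,"dx":0,"dy":0.03,"dz":0,"fingers":0.005},
    {"rx":0,"ry":0,"rz":0,"dx":0,"dy":0.03,"dz":0,"fingers":0.005},
    {"rx":0,"ry":0,"rz":0,"dx":0,"dy":0,"dz":0,"fingers":0.005},
    {"rx":0,"ry":0,"rz":0,"dx":0,"dy":0,"dz":0,"fingers":0.005}
  ]
}}

```text
time_s: 45.75
position: [0.5548, -0.1702, 0.2317]
tool_rot: [[-0.09, 0.996, -0.001], [0.996, 0.09, -0.001], [-0.001, -0.001, -1.0]]
ft_force: [0.4, -0.6, -2.1]
grip_width: 0.0094
gripper_force: 60.1
```

```bash
cat > sg.py <<'E'
from plan import *
Y=.089;ex=np.array([np.cos(Y),np.sin(Y),0]);ey=np.array([-np.sin(Y),np.cos(Y),0]);M=np.array([.653,-.1806,0])
import sys
H=.0402+.0187  # grasp point above hole centre
def tgt(out,hz,dy=0): return M-(out-.012)*ex+dy*ey+[0,0,hz+H]
if __name__=="__main__":
    dy=float(sys.argv[1]) if len(sys.argv)>1 else 0
    R=Rt(Y);plan((tgt(.075,.082,dy),R),(tgt(.055,.082,dy),R),(tgt(.012,.082,dy),R),(tgt(.012,.077,dy),R))
E
python3 sg.py
```

```text
t 45.8 p [ 0.5548 -0.1702  0.2317] yang 0.09 F [ 0.4 -0.6 -2.1] w 0.0094
turn [-0.0008  0.0011  0.001 ] shift [-0.019   0.0339  0.1095] -> tcp [ 0.5902 -0.1862  0.1222]
turn [0. 0. 0.] shift [-0.    0.02  0.  ] -> tcp [ 0.6102 -0.1844  0.1222]
turn [0. 0. 0.] shift [-0.     0.043  0.   ] -> tcp [ 0.653  -0.1806  0.1222]
turn [0. 0. 0.] shift [0.    0.    0.005] -> tcp [ 0.653  -0.1806  0.1172]
```

Call:
{"fn": "arm_command", "kwargs": {
  "deltas": [
    {"rx":0,"ry":0,"rz":0,"dx":-0.019,"dy":0.034,"dz":0.02,"fingers":0.005},
    {"rx":0,"ry":0,"rz":0,"dx":0,"dy":0,"dz":0.03,"fingers":0.005},
    {"rx":0,"ry":0,"rz":0,"dx":0,"dy":0,"dz":0.03,"fingers":0.005},
    {"rx":0,"ry":0,"rz":0,"dx":0,"dy":0,"dz":0.029,"fingers":0.005},
    {"rx":0,"ry":0,"rz":0,"dx":0,"dy":0,"dz":0,"fingers":0.005},
    {"rx":0,"ry":0,"rz":0,"dx":0,"dy":0,"dz":0,"fingers":0.005},
    {"rx":0,"ry":0,"rz":0,"dx":0,"dy":0,"dz":0,"fingers":0.005}
  ]
}}

```text
time_s: 46.45
position: [0.591, -0.187, 0.1248]
tool_rot: [[-0.089, 0.996, 0.003], [0.996, 0.089, -0.003], [-0.003, 0.003, -1.0]]
ft_force: [-0.1, 0.6, -2.2]
grip_width: 0.0095
gripper_force: 60.9
```

```bash
cat > sc.py <<'E'
from sg import *
name=sys.argv[2]
R=Rt(Y);plan((tgt(.012,.082),R))
s=env.observe();p=np.array(s["position"]);Rm=np.array(s["tool_rot"])
# sign frame: x=tool y, y=tool x, z=-tool z ; origin foot
O=p+Rm@[0,0,.0972]
Sx,Sy,Sz=Rm[:,1],Rm[:,0],-Rm[:,2]
def draw(P):
    a=cv2.resize(P["color"],None,fx=5,fy=5,interpolation=cv2.INTER_CUBIC)
    for lo,hi in(((-.005,-.055,0),(.005,.055,.075)),((-.005,-.015,.075),(.005,.015,.136))):
        c=np.array([O+Sx*x+Sy*y+Sz*z for x in(lo[0],hi[0]) for y in(lo[1],hi[1]) for z in(lo[2],hi[2])])
        q=[tuple(int(v) for v in (proj(P,k)+.5)*5) for k in c]
        for i,j in((0,1),(2,3),(0,2),(1,3),(4,5),(6,7),(4,6),(5,7),(0,4),(1,5),(2,6),(3,7)): cv2.line(a,q[i],q[j],(255,255,0),1)
    for dy in(0,-.07):
        b=M+.012*ex+(dy+.035)*ey
        cv2.line(a,*[tuple(int(v) for v in (proj(P,k)+.5)*5) for k in(b+[0,0,.08],b-.034*ex+[0,0,.083])],(255,0,255),1)
    return a
T=env.get_image("top");C=env.get_image("scene")
c=proj(C,O+[0,0,.08]);t=proj(T,O+[0,0,.08])
f=lambda P,q:draw(P)[int(q[1]*5)-140:int(q[1]*5)+140,int(q[0]*5)-300:int(q[0]*5)+300]
cv2.imwrite(f"pics/{name}.png",np.vstack([f(T,t),f(C,c)]))
E
python3 sc.py 0 h1
```

```text
t 46.5 p [ 0.591  -0.187   0.1248] yang 0.0892 F [-0.1  0.6 -2.2] w 0.0095
turn [0.0026 0.0031 0.0002] shift [0.0008 0.0624 0.0026] -> tcp [ 0.653  -0.1806  0.1222]
```

View pics/h1.png

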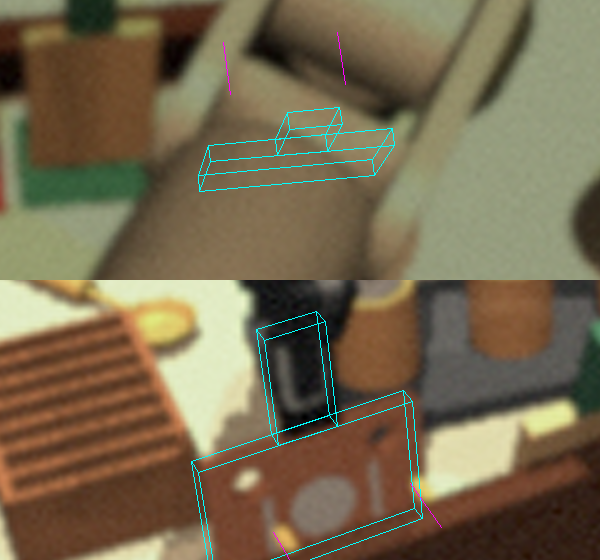

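```bash
cat > hp.py <<'E'
from sg import *
Cs=[env.get_image("scene") for _ in range(6)];C=Cs[-1]
im=np.mean([c["color"].astype(np.float32) for c in Cs],0)
s=env.observe();p=np.array(s["position"]);Rm=np.array(s["tool_rot"]);O=p+Rm@[0,0,.0972];Sx,Sy,Sz=Rm[:,1],Rm[:,0],-Rm[:,2]
for n,y in(("left",.035),("right",-.035)):
    print(n,"hole back-face model",proj(C,O+Sx*.005+Sy*y+Sz*.057),"centre",proj(C,O+Sy*y+Sz*.057),"pin tip model",proj(C,M+.012*ex+ey*y-.034*ex+[0,0,.083]))
    for q in("hole_","pin_"): print("   net",q,[(np.round(r["location"],1),round(r["p"],2)) for r in env.tip_of(q+n,C)[:2]])
for y,z in((-.055,.075),(.055,.075)): print("corner",proj(C,O+Sx*.005+Sy*y+Sz*z))
c=proj(C,O+Sz*.05).astype(int);x0,y0=c[0]-33,c[1]-22
print("crop origin",x0,y0)
a=cv2.resize(np.clip(im*1.5,0,255).astype(np.uint8)[y0:y0+46,x0:x0+66],None,fx=12,fy=12,interpolation=cv2.INTER_CUBIC)
cv2.imwrite("pics/h2.png",a)
E
python3 hp.py
```

```text
left hole back-face model [214.8979 226.7566] centre [214.0717 225.6982] pin tip model [221.1214 234.3711]
   net hole_ [(array([215.1, 224.6]), 0.8)]
   net pin_ [(array([226.1, 242. ]), 0.92)]
right hole back-face model [188.1301 235.9863] centre [187.3875 234.8551] pin tip model [193.7375 244.1642]
   net hole_ [(array([190.8, 231.9]), 0.69)]
   net pin_ [(array([198.3, 251.5]), 0.62)]
corner [179.1491 232.7842]
corner [221.7331 218.4162]
crop origin 168 210
```

View pics/h2.png

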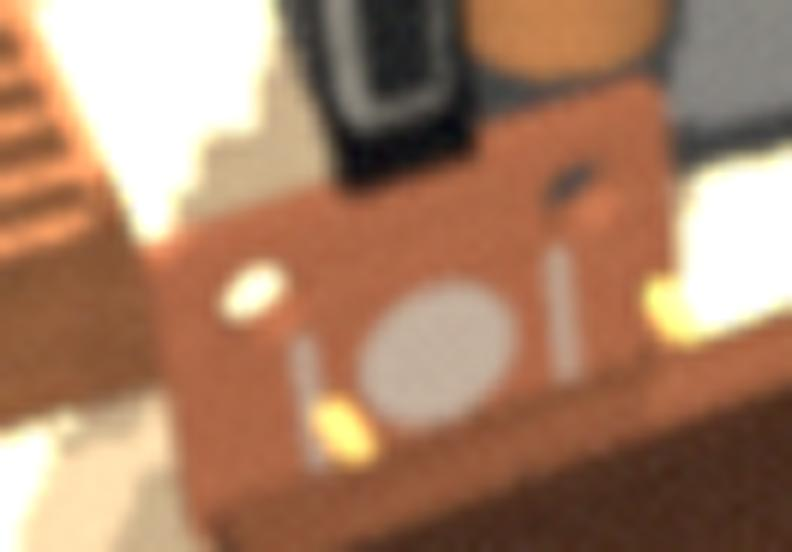

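Run:
```python
from sg import *
C=env.get_image("scene")
for n,y,obs in(("L",.035,(222.7,234.3)),("R",-.035,(195.2,244.0))):
    B=M+.012*ex+ey*y
    m=proj(C,B-.030*ex+[0,0,.0826]);print(n,m,"obs-model",np.array(obs)-m)
    J=np.c_[proj(C,B-.03*ex+ey*.01+[0,0,.0826])-m,proj(C,B-.03*ex+[0,0,.0926])-m]/10
    print(" px per mm y,z",J.tolist()," => pin offset y,z mm",np.linalg.solve(J,np.array(obs)-m))
    print(" sign offset y,z mm",np.linalg.solve(J,np.array([1.4,-1.2])))
```

```text
L [221.8389 235.4052] obs-model [ 0.8611 -1.1052]
 px per mm y,z [[0.37748017734347455, -0.029746953693492627], [-0.13559548135696103, -0.32788603309645337]]  => pin offset y,z mm [2.4665 2.3506]
 sign offset y,z mm [3.8711 2.059 ]
R [194.3922 245.2643] obs-model [ 0.8078 -1.2643]
 px per mm y,z [[0.40342594100388285, -0.04842027289292901], [-0.1449155159544489, -0.33272212189535255]]  => pin offset y,z mm [2.3363 2.7824]
 sign offset y,z mm [3.7093 1.9911]
```

Call:
{"fn": "arm_command", "kwargs": {
  "deltas": [
    {"rx":0,"ry":0,"rz":0,"dx":0,"dy":0.01,"dz":0.002,"fingers":0.005},
    {"rx":0,"ry":0,"rz":0,"dx":0,"dy":0.01,"dz":0,"fingers":0.005},
    {"rx":0,"ry":0,"rz":0,"dx":0,"dy":0.01,"dz":0,"fingers":0.005},
    {"rx":0,"ry":0,"rz":0,"dx":0,"dy":0,"dz":0,"fingers":0.005},
    {"rx":0,"ry":0,"rz":0,"dx":0,"dy":0,"dz":0,"fingers":0.005},
    {"rx":0,"ry":0,"rz":0,"dx":0,"dy":0.006,"dz":0,"fingers":0.005},
    {"rx":0,"ry":0,"rz":0,"dx":0,"dy":0.006,"dz":0,"fingers":0.005},
    {"rx":0,"ry":0,"rz":0,"dx":0,"dy":0.004,"dz":0,"fingers":0.005},
    {"rx":0,"ry":0,"rz":0,"dx":0,"dy":0,"dz":0,"fingers":0.005},
    {"rx":0,"ry":0,"rz":0,"dx":0,"dy":0,"dz":0,"fingers":0.005}
  ]
}}

```text
time_s: 48.1
position: [0.6362, -0.1823, 0.1203]
tool_rot: [[-0.089, 0.996, -0.001], [0.996, 0.089, -0.001], [-0.001, -0.001, -1.0]]
ft_force: [0.7, -0.3, -3.3]
grip_width: 0.0095
gripper_force: 60.9
```

```bash
python3 sg.py -.001
```

```text
t 48.1 p [ 0.6362 -0.1823  0.1203] yang 0.0894 F [ 0.7 -0.3 -3.3] w 0.0095
turn [-0.0007  0.0009  0.0004] shift [-0.0008 -0.0461 -0.0019] -> tcp [ 0.5903 -0.1872  0.1222]
turn [0. 0. 0.] shift [-0.    0.02  0.  ] -> tcp [ 0.6103 -0.1854  0.1222]
turn [0. 0. 0.] shift [-0.     0.043  0.   ] -> tcp [ 0.6531 -0.1816  0.1222]
turn [0. 0. 0.] shift [0.    0.    0.005] -> tcp [ 0.6531 -0.1816  0.1172]
```

Call:
{"fn": "arm_command", "kwargs": {
  "deltas": [
    {"rx":0,"ry":0,"rz":0,"dx":0,"dy":0,"dz":-0.002,"fingers":0.005},
    {"rx":0,"ry":0,"rz":0,"dx":0,"dy":0.005,"dz":0,"fingers":0.005},
    {"rx":0,"ry":0,"rz":0,"dx":0,"dy":0.005,"dz":0,"fingers":0.005},
    {"rx":0,"ry":0,"rz":0,"dx":0,"dy":0.005,"dz":0,"fingers":0.005},
    {"rx":0,"ry":0,"rz":0,"dx":0,"dy":0,"dz":0,"fingers":0.005},
    {"rx":0,"ry":0,"rz":0,"dx":0,"dy":0,"dz":0,"fingers":0.005}
  ]
}}

```text
time_s: 48.7
position: [0.6512, -0.1809, 0.1222]
tool_rot: [[-0.089, 0.996, -0.001], [0.996, 0.089, -0.001], [-0.001, -0.001, -1.0]]
ft_force: [-0.1, -1.3, -2.2]
grip_width: 0.0093
gripper_force: 61.0
```

```bash
python3 sg.py -.001; python3 hp.py
```

```text
t 48.7 p [ 0.6512 -0.1809  0.1222] yang 0.0896 F [-0.1 -1.3 -2.2] w 0.0093
turn [-0.0008  0.0009  0.0006] shift [-0.0008 -0.0612  0.    ] -> tcp [ 0.5903 -0.1872  0.1222]
turn [0. 0. 0.] shift [-0.    0.02  0.  ] -> tcp [ 0.6103 -0.1854  0.1222]
turn [0. 0. 0.] shift [-0.     0.043  0.   ] -> tcp [ 0.6531 -0.1816  0.1222]
turn [0. 0. 0.] shift [0.    0.    0.005] -> tcp [ 0.6531 -0.1816  0.1172]
left hole back-face model [225.5161 240.4159] centre [224.6033 239.2455] pin tip model [221.1214 234.3711]
   net hole_ [(array([224.8, 239.7]), 0.67)]
   net pin_ [(array([225.5, 243.5]), 0.64)]
right hole back-face model [197.6916 250.6082] centre [196.8685 249.3532] pin tip model [193.7375 244.1642]
   net hole_ [(array([198. , 246.6]), 0.72), (array([387.7, 200.8]), 0.32)]
   net pin_ [(array([198.2, 250.2]), 0.86)]
corner [188.4332 247.5558]
corner [232.7223 231.6713]
crop origin 178 224
```

View pics/h2.png

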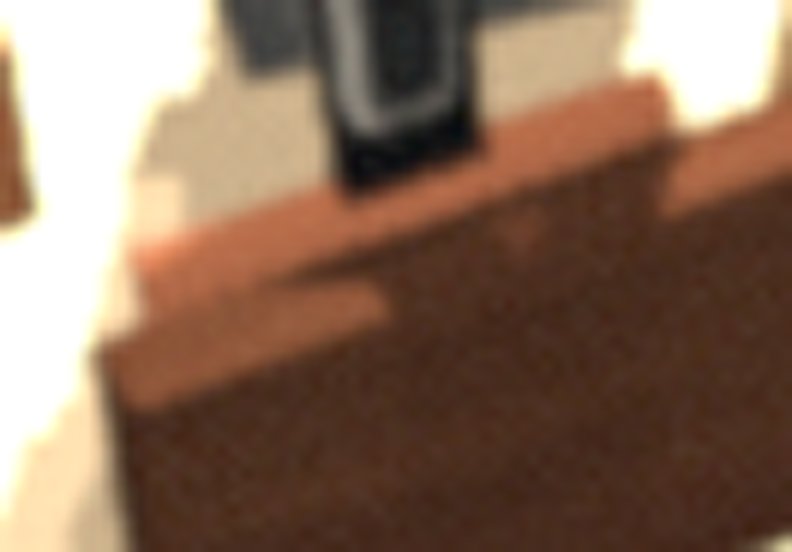

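Call:
{"fn": "arm_command", "kwargs": {
  "deltas": [
    {"rx":0,"ry":0,"rz":0,"dx":0,"dy":0.002,"dz":0.002,"fingers":0.005},
    {"rx":0,"ry":0,"rz":0,"dx":0,"dy":0,"dz":0.002,"fingers":0.005},
    {"rx":0,"ry":0,"rz":0,"dx":0,"dy":0,"dz":0,"fingers":0.005},
    {"rx":0,"ry":0,"rz":0,"dx":0,"dy":0,"dz":0,"fingers":0.005}
  ]
}}

```text
time_s: 49.6
position: [0.6531, -0.1808, 0.1183]
tool_rot: [[-0.089, 0.996, -0.001], [0.996, 0.089, -0.001], [-0.001, -0.001, -1.0]]
ft_force: [-0.1, 0.8, -2.2]
grip_width: 0.0091
gripper_force: 61.1
```

Call:
{"fn": "arm_command", "kwargs": {
  "deltas": [
    {"rx":0,"ry":0,"rz":0,"dx":0,"dy":0,"dz":0.001,"fingers":0.005},
    {"rx":0,"ry":0,"rz":0,"dx":0,"dy":0,"dz":0,"fingers":0.005},
    {"rx":0,"ry":0,"rz":0,"dx":0,"dy":0,"dz":0,"fingers":0.005}
  ]
}}

```text
time_s: 49.9
position: [0.6532, -0.1809, 0.1177]
tool_rot: [[-0.089, 0.996, 0.0], [0.996, 0.089, -0.001], [-0.001, -0.0, -1.0]]
ft_force: [-0.8, -0.1, 0.5]
grip_width: 0.0093
gripper_force: 61.5
```

Call:
{"fn": "arm_command", "kwargs": {
  "deltas": [
    {"rx":0,"ry":0,"rz":0,"dx":0,"dy":0,"dz":0.0008,"fingers":0.005},
    {"rx":0,"ry":0,"rz":0,"dx":0,"dy":0,"dz":0,"fingers":0.005},
    {"rx":0,"ry":0,"rz":0,"dx":0,"dy":0,"dz":0,"fingers":0.005}
  ]
}}

```text
time_s: 50.2
position: [0.6533, -0.1809, 0.1176]
tool_rot: [[-0.089, 0.996, 0.001], [0.996, 0.089, -0.002], [-0.002, 0.0, -1.0]]
ft_force: [-1.6, 0.5, 5.5]
grip_width: 0.0094
gripper_force: 62.3
```

Call:
{"fn": "arm_command", "kwargs": {
  "deltas": [
    {"rx":0,"ry":0,"rz":0,"dx":0,"dy":0,"dz":0,"fingers":0.03},
    {"rx":0,"ry":0,"rz":0,"dx":0,"dy":0,"dz":0,"fingers":0.03},
    {"rx":0,"ry":0,"rz":0,"dx":0,"dy":0,"dz":0,"fingers":0.03},
    {"rx":0,"ry":0,"rz":0,"dx":0,"dy":0,"dz":0,"fingers":0.03},
    {"rx":0,"ry":0,"rz":0,"dx":0,"dy":0,"dz":-0.02,"fingers":0.03},
    {"rx":0,"ry":0,"rz":0,"dx":0,"dy":0,"dz":-0.03,"fingers":0.03},
    {"rx":0,"ry":0,"rz":0,"dx":0,"dy":0,"dz":-0.04,"fingers":0.03},
    {"rx":0,"ry":0,"rz":0,"dx":0,"dy":0,"dz":-0.04,"fingers":0.03},
    {"rx":0,"ry":0,"rz":0,"dx":0,"dy":-0.04,"dz":-0.02,"fingers":0.03},
    {"rx":0,"ry":0,"rz":0,"dx":0,"dy":-0.04,"dz":0,"fingers":0.03},
    {"rx":0,"ry":0,"rz":0,"dx":0,"dy":-0.04,"dz":0,"fingers":0.03},
    {"rx":0,"ry":0,"rz":0,"dx":0,"dy":-0.04,"dz":0,"fingers":0.03}
  ]
}}

```text
time_s: 51.4
position: [0.4923, -0.1948, 0.2667]
tool_rot: [[-0.09, 0.996, -0.0], [0.996, 0.09, -0.001], [-0.001, -0.0, -1.0]]
ft_force: [0.6, -0.4, 0.3]
grip_width: 0.0299
gripper_force: 0.0
```

Call:
{"fn": "arm_command", "kwargs": {
  "deltas": [
    {"rx":0,"ry":0,"rz":0,"dx":0,"dy":-0.04,"dz":0,"fingers":0.03},
    {"rx":0,"ry":0,"rz":0,"dx":0,"dy":-0.04,"dz":0,"fingers":0.03},
    {"rx":0,"ry":0,"rz":0,"dx":0,"dy":-0.04,"dz":0,"fingers":0.03},
    {"rx":0,"ry":0,"rz":0,"dx":0,"dy":0,"dz":0,"fingers":0.03},
    {"rx":0,"ry":0,"rz":0,"dx":0,"dy":0,"dz":0,"fingers":0.03}
  ]
}}

```text
time_s: 51.9
position: [0.3742, -0.2059, 0.2672]
tool_rot: [[-0.088, 0.996, 0.001], [0.996, 0.088, -0.002], [-0.002, 0.001, -1.0]]
ft_force: [0.1, -0.9, -0.6]
grip_width: 0.03
gripper_force: 0.0
```

Run:
```python
from plan import *
plan()
T=env.get_image("top");C=env.get_image("scene")
for n in("sign","candle","mill","glass1","board_red"):
    print(n,[(np.round(r["box"],0),round(r["p"],2)) for r in env.look_for(n,T)[:3]])
a=cv2.resize(T["color"][115:250,110:410],None,fx=2.6,fy=2.1,interpolation=cv2.INTER_CUBIC)
b=cv2.resize(C["color"][140:300,100:400],(780,310),interpolation=cv2.INTER_CUBIC)
cv2.imwrite("pics/f.png",np.vstack([a,b]))
```

```text
t 51.9 p [ 0.3742 -0.2059  0.2672] yang 0.0881 F [ 0.1 -0.9 -0.6] w 0.03
sign [(array([294., 132., 333., 152.]), 0.98), (array([252., 211., 269., 228.]), 0.71), (array([264., 158., 288., 176.]), 0.69)]
candle [(array([373., 162., 404., 187.]), 0.75), (array([282., 208., 298., 231.]), 0.58)]
mill [(array([117., 154., 140., 173.]), 0.71)]
glass1 [(array([252., 213., 270., 231.]), 0.77), (array([227., 211., 244., 229.]), 0.76), (array([281., 209., 297., 231.]), 0.74)]
board_red [(array([229., 128., 258., 170.]), 0.92)]
```

View pics/f.png

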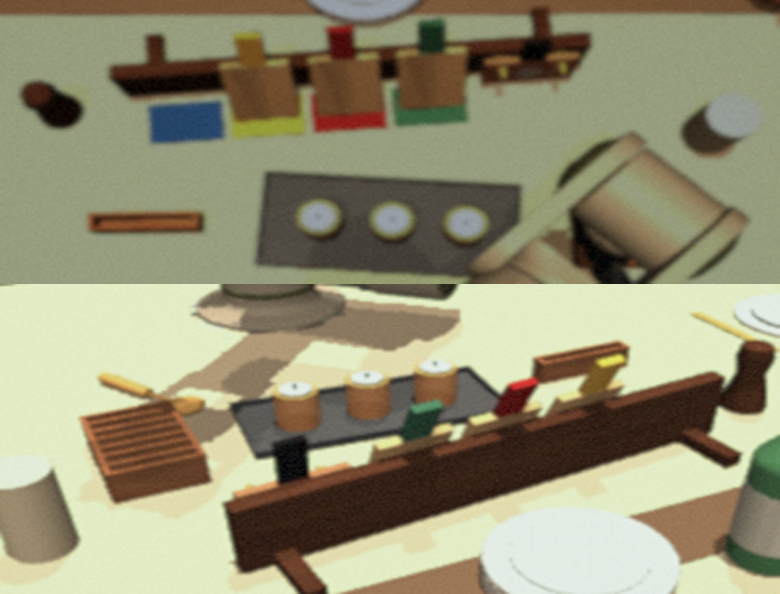

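The final picture shows the three glasses upright in the tray and the boards leaning on their mats. The sign hangs with both pins through its holes, and the candle and mill are standing.

```bash
python3 -c "
from rig import env
print(env.close_job())"
```

```text
the job is handed in; nothing more can be done
None
```

The job is handed in: three glasses stand in the tray, the yellow, red and green boards lean on their mats (no blue board was there), and the sign hangs on both pins.

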